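# Change the forming stake in the bench holder

### The job

Change the forming stake: lift the square flat-headed stake out of the bench holder and set it fully home in the empty middle pocket of the sloping rack, then take the mushroom stake (round, shallow-domed head) from the rack and lower its tapered shank gently into the holder, never letting either stake drop into its hole, so that it stands upright and fully home. Leave the ball-headed stake in its pocket, and do not shove or knock over the other things on the bench.

Things in the scene. Friction and masses are not known exactly. Their poses are not given: they have to be found in the camera images.
- holder: Fixed grey cast stake holder on the bench: flange 150 x 110 x 14 mm with four bolts, block 86 mm square at the foot and 72 mm at its flat top, 80 mm high, with one upright square tapered hole in the top. Origin: under the hole's axis at bench level; z up. It always begins holding the flat stake. It may be on the left or the right.
- holder_mouth (a point): Centre of the mouth of the holder's hole, 80 mm above the bench. z up; the hole's sides are parallel to x and y. Hole 27.2 mm square at the mouth, narrowing by 8 mm in half-width per 60 mm of depth like the shanks, 66 mm deep. Fully home the stake's origin stands 3 mm out from the mouth along the axis (the collar nearly touches) and its sides are parallel to the hole's (any quarter turn).
- rack: Fixed wooden rack 290 mm wide (y), 170 mm deep, 118 mm high at its back edge, with a sloping block (80 x 252 mm face) that has three square tapered pockets in a row along y, 84 mm apart. The pockets' axes are tilted 0.52 rad (30 deg) from vertical, so stakes in it lean with their heads towards the rack's -x (roughly the robot). Origin: at bench level under the middle pocket's mouth.
- pocket_left (a point): Centre of the mouth of the rack's pocket at its +y end, 98 mm above the bench. z points out along the pocket's axis (30 deg from vertical, leaning to the rack's -x), y along the row; sides parallel to x and y. Holds the mushroom or the ball stake. Pockets are shaped like the holder's hole, 68 mm deep.
- pocket_mid (a point): The same for the middle pocket, which begins empty and is where the flat stake goes. Fully home the stake's origin stands 3 mm out from the mouth along the axis (the collar nearly touches) and its sides are parallel to the hole's (any quarter turn).
- pocket_right (a point): The same for the pocket at the rack's -y end; it begins with the other of the mushroom and ball stakes.
- flat_stake: Steel stake with a square flat head, about 0.55 kg. Origin: top of its square tapered shank on its axis, z up towards the head. Shank 28 mm wide at the origin, 12 mm at the tip 60 mm below, sides along x and y; collar 32 mm square to z = 6 mm, neck 20 mm round, head 46 mm square (sides along x and y) from z = 47 to 67 mm. Begins upright and home in the holder, resting loosely in the taper.
- mushroom_stake: Steel stake with a round shallow-domed head, about 0.55 kg. Origin: top of its square tapered shank on its axis, z up towards the head. Shank 28 mm wide at the origin, 12 mm at the tip 60 mm below, sides along x and y; collar 32 mm square to z = 6 mm, neck 20 mm round, head 60 mm diameter, straight rim from z = 49 to 64 mm, top of the dome at 75 mm. Begins home in an end pocket of the rack.
- ball_stake: Bystander: steel stake with a 40 mm ball for a head, ball centre at z = 64 mm, shank as the others. Begins home in the other end pocket and stays there.
- foam_can: Bystander: upright expanding-foam can, 65 mm diameter, 245 mm tall with its white nozzle. Origin: centre of its underside.
- glue_bottle: Bystander: upright white glue bottle, 60 mm diameter, 165 mm tall. Origin: centre of its underside.
- foam_lump: Bystander: block of lumpy cream-coloured rigid foam, about 110 x 125 mm, 105 mm tall. Origin: centre of its underside.
- foam_arc: Bystander: curved piece cut from a cream foam ring, about 80 x 180 mm, 60 mm tall. Origin: centre of its underside.
- fence_pliers: Bystander: fencing pliers lying flat, blue handles, 230 mm long in x, up to 75 mm wide, 20 mm thick. Origin: midway, underside.
- side_cutters: Bystander: side cutters lying flat, red and black handles, 145 mm long in x, 54 mm wide, 15 mm thick. Origin: midway, underside.
- marker: Bystander: grey marker pen with black cap lying flat, 135 mm long in x, 12 mm thick. Origin: midway, underside.
There are look-alikes about, which are no part of the job. Leave any orange or pink look-alike of the flat_stake alone.

How it is judged:
On the way, in this order (a step that is already met when the one before it is completed fails the run):
1. the flat stake is fully home in the middle pocket of the rack and let go (x of flat_stake in the frame of pocket_mid between -0.003 and 0.003 m and y of flat_stake in the frame of pocket_mid between -0.003 and 0.003 m and z of flat_stake in the frame of pocket_mid between -0.002 and 0.008 m and angle between the z axis of flat_stake and the z axis of pocket_mid, either way round below 0.06 rad and contact force between the fingers and flat_stake below 0.3 N), for 0.2 s.
2. the mushroom stake stands upright, fully home in the holder, and is let go (x of mushroom_stake in the frame of holder_mouth between -0.003 and 0.003 m and y of mushroom_stake in the frame of holder_mouth between -0.003 and 0.003 m and z of mushroom_stake in the frame of holder_mouth between -0.002 and 0.008 m and angle between the z axis of mushroom_stake and the z axis of holder_mouth, either way round below 0.06 rad and contact force between the fingers and mushroom_stake below 0.3 N), for 0.2 s.
At the end, for the whole second after the job is handed in: Mushroom stake at rest in the holder and flat stake at rest in the rack's middle pocket, each fully home (origin at most 8 mm out from the mouth, within 3 mm of the axis, within 0.06 rad of it); ball stake still in its pocket (moved under 12 mm) (x of mushroom_stake in the frame of holder_mouth between -0.003 and 0.003 m and y of mushroom_stake in the frame of holder_mouth between -0.003 and 0.003 m and z of mushroom_stake in the frame of holder_mouth between -0.002 and 0.008 m and angle between the z axis of mushroom_stake and the z axis of holder_mouth, either way round below 0.06 rad and x of flat_stake in the frame of pocket_mid between -0.003 and 0.003 m and y of flat_stake in the frame of pocket_mid between -0.003 and 0.003 m and z of flat_stake in the frame of pocket_mid between -0.002 and 0.008 m and angle between the z axis of flat_stake and the z axis of pocket_mid, either way round below 0.06 rad and linear speed of each of mushroom_stake, flat_stake below 0.02 m/s and distance of ball_stake from where it was at the start of the episode below 0.012 m); the robot touches nothing.
It fails at once if a stake drops or is rammed into its hole (faster than 0.4 m/s within 50 mm of home) ((distance between mushroom_stake and holder_mouth below 0.05 m and linear speed of mushroom_stake above 0.4 m/s) or (distance between flat_stake and pocket_mid below 0.05 m and linear speed of flat_stake above 0.4 m/s)).
It fails at once if the ball stake is pulled or knocked out of place (moved over 20 mm) (distance of ball_stake from where it was at the start of the episode above 0.02 m).
It fails at once if a bystander is shoved more than 40 mm (distance of any of foam_can, glue_bottle, foam_lump, foam_arc, fence_pliers, side_cutters, marker from where it was at the start of the episode above 0.04 m).
It fails at once if the foam can or the glue bottle is knocked over (angle between any of foam_can, glue_bottle's own z axis and vertical above 0.4 rad).
It also fails if it takes over 72 s, if anything falls off the work surface, if the arm or the gripper's body presses on something with over 40 N, if the wrist force passes 120 N, or if a joint passes its speed limit or range.

### The arm

A 6-joint arm with a two-finger parallel gripper is mounted at the origin on the work surface. World frame = base frame: x ahead of the robot, y to its left, z up, the work surface at z = 0. Lengths are in m, angles in rad, forces in N, time in s.
With the tool pointing down it reaches from about 0.325 to 0.775 m from the base axis. Payload 9.3 kg.
Tool frame: the origin (TCP) lies midway between the tips of the shut fingers; the grasp point (between the pads) lies 19 mm behind it; y points along the fingers, z is the direction in which the jaws open and shut, and the axes are right-handed (so a half turn about y gives the same grasp; the last joint's range is limited). The gripper opens to 85 mm and grips with 20 to 120 N. Pads are 22 mm wide; open, the fingers measure 114 mm over their backs; the gripper's body (76 mm by 85 mm) begins 54 mm behind the grasp point. The pads swing forward as they close: fully open they stand 13 mm farther back than shut.
Start: joints at [-1.419, 0.259, 0.021, 1.334, 0, 1.418], TCP at [0.165, -0.525, 0.192] pointing down, gripper open.
Joint ranges: [-3.04, 3.04], [-0.91, 1.82], [-1.04, 1.36], [-1.92, 1.95], [-1.52, 1.45], [-3.14, 3.14]. Speed limits (rad/s): [2.22, 2.22, 2.79, 3.14, 3.14, 3.14].

### API

Orientations are given as a unit quaternion [x, y, z, w].
In Python, from rig import * gives the robot as it stands. The module is installed in compiled form; this text tells all that it offers.
- The arm moves only by the shell command python3 -m jog 'ROWS'. ROWS is JSON, a list of rows, each an object of numbers: "dx", "dy", "dz": the shift along the world's x, y, z in units of 30 mm (1.0 is 30 mm); "turn": the turn about the world's z in units of 6 degrees (1.0 is 6 degrees); "fingers": the finger opening in mm, from 0 to 85.4. A call has 1 to 5 rows; each row is the pose to reach, as a shift and turn from the pose commanded when the call began; what a row does not reach only later rows make up. A row lasts 1/10 s, in which the tool goes at most 50 mm and 8.59 degrees, less where a joint would pass 70% of its speed; a pose out of reach is approached as far as the arm can. A call with a gripper value outside its range is refused whole. The fingers move at their own pace and stop on an object; the grip force is fixed at half the most. Time passes only in rows, so rows that repeat a pose let the fingers close. It gives the time, the measured TCP pose, the force and the opening at its end, in the units of the state.
- get_obs(): the state, without advancing time (a new reading comes with each control period).
- camera(name): name is "side" or "top" or "wrist"; returns a dict with "image" (420x560x3 uint8, red, green, blue), "K" (3x3 intrinsics, pixels), "T" (4x4, takes a point from camera to world coordinates). Camera axes: x right, y down, z forward; pixel columns grow to the right and rows downward; lengths in m; the calibration is good to about 2 mm. A picture is of the moment at which its call begins. There is no depth.
- sign_off(): hands the job in, once; it reports no verdict.
Trained networks look in the newest picture that a camera, given by its name, has taken for a name from the list of things; names that differ only in an ending like _2 or _b are one class to them, and where a whole thing is asked for, a point or a joint stands for the part that bears it (a point fixed in the world has none). Each returns a list of dicts, best first, with "score" (0 to 1); they miss things now and then, are a little off and sometimes report something else, mostly with a low value. They report only what shows in the picture. A call takes as long as a camera call. They do not tell look-alikes from the thing itself.
- look_for(camera, thing): "extent" ([left, top, right, bottom] in pixels, round what is visible of it).
- outline_of(camera, thing): "region" (420x560 bool, what is visible of it) and "extent" ([left, top, right, bottom] in pixels, round what is visible of it).
- pinpoint(camera, thing): "uv" ([column, row] in pixels: a listed point, or the origin of a listed thing).
The state is a dict: "time": time; "joints": joint angles; "joint_vel": joint speeds; "joint_torque": joint torques, N m; "tool_pos": TCP position; "orientation": TCP orientation; "force": force on the tool from outside, world axes, zero at the start; "torque": the same for the moment, N m; "gripper_width": finger opening in m.
Only numpy, scipy, OpenCV 4.12 (cv2) and the standard library are available. Lean on these libraries where they do the work, as an engineer would, in place of code of your own. Each camera call takes 0.05 s, during which the arm holds its last target. There are 200 camera calls.

## Working session

There is one attempt and no reset: what is moved stays moved. The work goes in short steps, Python scripts to look and compute and a shell command to move; the robot and the scene stay as the last step left them, time stands still between calls to the robot, and variables do not carry over. Pictures are saved under pics/ and viewed, about 8 in all and at most 12, crops included, and the job is handed in when it is done.

```bash
mkdir -p pics; cat > h.py <<'E'
from rig import *
import numpy as np, cv2
def proj(c,P):
    T=np.linalg.inv(c["T"]); p=T[:3,:3]@np.asarray(P,float)+T[:3,3]; q=c["K"]@p; return q[:2]/q[2]
def ray(c,uv):
    d=np.linalg.inv(c["K"])@np.array([uv[0],uv[1],1.]); return c["T"][:3,3],c["T"][:3,:3]@d
def onz(c,uv,z):
    o,d=ray(c,uv); return o+d*(z-o[2])/d[2]
def tri(c1,u1,c2,u2):
    A=[];b=[]
    for c,u in((c1,u1),(c2,u2)):
        o,d=ray(c,u); d=d/np.linalg.norm(d); M=np.eye(3)-np.outer(d,d); A.append(M);b.append(M@o)
    A=np.vstack(A);b=np.hstack(b); x=np.linalg.lstsq(A,b,rcond=None)[0]; return x,np.linalg.norm(A@x-b)
def save(c,name,box=None,s=1):
    im=c["image"][:,:,::-1]
    if box: im=im[box[1]:box[3],box[0]:box[2]]
    cv2.imwrite("pics/"+name,cv2.resize(im,None,fx=s,fy=s,interpolation=cv2.INTER_CUBIC))
E
python3 - <<'E'
from h import *
t=camera("top"); s=camera("side")
im=np.vstack([t["image"],s["image"]])
save(t,"top0.png",s=1.4); save(s,"side0.png",s=1.4)
H={"holder_mouth":.08,"pocket_left":.098,"pocket_mid":.098,"pocket_right":.098,"holder":0,"rack":0}
for n in ["holder_mouth","pocket_left","pocket_mid","pocket_right","holder","rack","flat_stake","mushroom_stake","ball_stake"]:
    a=pinpoint("top",n); b=pinpoint("side",n)
    print(n,[(np.round(r["uv"]),round(r["score"],2), np.round(onz(t,r["uv"],H.get(n,.09)),4)[:2]) for r in a[:3]],[(np.round(r["uv"]),round(r["score"],2)) for r in b[:3]])
    if a and b: x,e=tri(t,a[0]["uv"],s,b[0]["uv"]); print("   tri",np.round(x,4),round(e,4))
o=get_obs(); print(o["tool_pos"],o["orientation"],o["gripper_width"],t["T"].round(2).tolist())
E
```

```text
holder_mouth [(array([341., 212.]), 0.68, array([ 0.6092, -0.2551]))] [(array([311., 172.]), 0.76)]
   tri [ 0.6103 -0.257   0.0706] 0.0011
pocket_left [(array([130., 218.]), 0.58, array([0.577, 0.356])), (array([163., 273.]), 0.54, array([0.4224, 0.2536]))] [(array([192., 359.]), 0.67)]
   tri [0.5759 0.3571 0.0917] 0.0034
pocket_mid [(array([156., 216.]), 0.71, array([0.5829, 0.2822]))] [(array([214., 320.]), 0.9), (array([217., 344.]), 0.36)]
   tri [0.5789 0.2793 0.1039] 0.0044
pocket_right [(array([187., 212.]), 0.6, array([0.5961, 0.195 ])), (array([337., 222.]), 0.36, array([ 0.5751, -0.2397]))] [(array([232., 284.]), 0.86)]
   tri [0.5927 0.1929 0.1036] 0.0034
holder [(array([336., 223.]), 0.89, array([ 0.5879, -0.2545]))] [(array([313., 193.]), 0.8)]
   tri [ 0.5929 -0.2524  0.0042] 0.0082
rack [(array([168., 219.]), 0.72, array([0.5926, 0.2745])), (array([132., 217.]), 0.63, array([0.5962, 0.3856]))] [(array([218., 348.]), 0.74)]
   tri [ 0.59    0.2748 -0.0072] 0.0056
flat_stake [(array([313., 138.]), 0.81, array([ 0.8339, -0.1735])), (array([340., 214.]), 0.68, array([ 0.6002, -0.2514])), (array([283., 185.]), 0.59, array([ 0.6865, -0.0816]))] [(array([254., 210.]), 0.98), (array([377., 136.]), 0.81), (array([313., 173.]), 0.79)]
   tri [ 0.8349 -0.203  -0.0814] 0.0897
mushroom_stake [(array([128., 222.]), 0.93, array([0.5654, 0.3655]))] [(array([195., 356.]), 0.79), (array([288., 377.]), 0.63)]
   tri [0.5621 0.3582 0.1109] 0.0002
ball_stake [(array([191., 214.]), 0.64, array([0.5939, 0.186 ]))] [(array([230., 281.]), 0.65)]
   tri [0.5951 0.1852 0.1003] 0.0045
[ 0.16502561 -0.5246493   0.19198848] [ 0.10735335 -0.69890358  0.69891934 -0.10733502] 0.08551859901713699 [[0.01, -0.98, 0.18, 0.37], [-1.0, -0.02, -0.03, -0.05], [0.03, -0.18, -0.98, 1.25], [0.0, 0.0, 0.0, 1.0]]
```

View pics/top0.png

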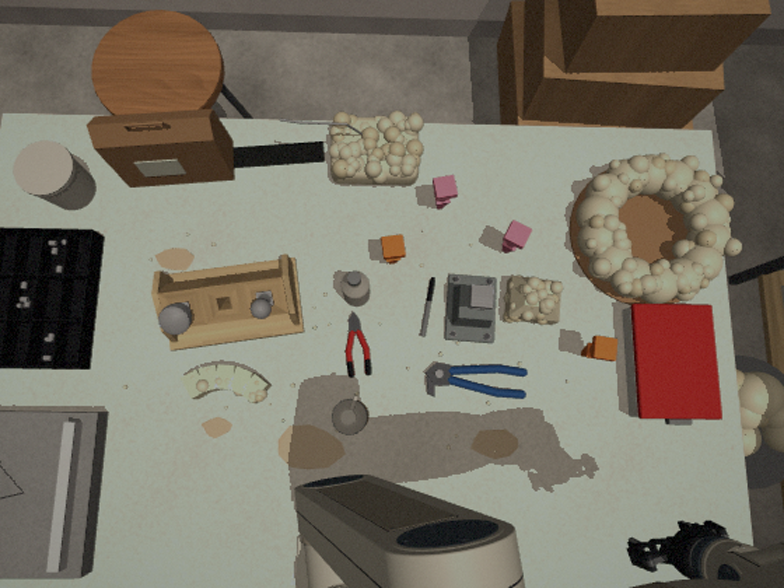

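View pics/side0.png

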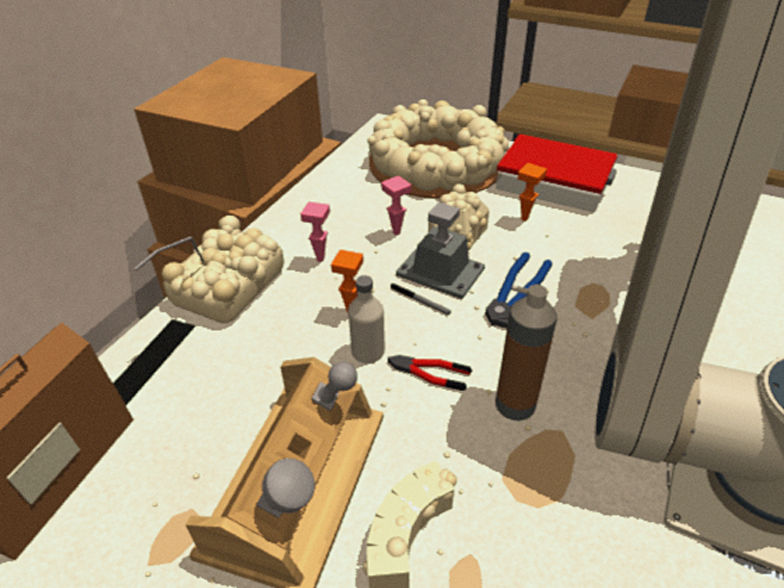

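Two views: grey flat stake in the holder at top-image (344,211) on the right; the orange look-alikes are at (281,177) and (431,249), pink at (318,136) and (369,168), all on the bare bench, not in the holder. The mushroom is at the rack's +y end (125,226), ball at -y (187,219). Moving above the holder for a close look.

```bash
python3 -m jog '[{"dz":1.6},{"dz":3.2,"dx":1.4,"dy":0.9,"turn":-0.7},{"dz":5,"dx":3,"dy":1.8,"turn":-1.5},{"dz":5,"dx":4.5,"dy":2.7,"turn":-2.5},{"dz":5,"dx":6,"dy":3.6,"turn":-3.4}]' >/dev/null; python3 -m jog '[{"dx":8.5,"dy":5.3},{"dx":8.5,"dy":5.3},{"dx":8.5,"dy":5.3},{"dx":8.5,"dy":5.3},{"dx":8.5,"dy":5.3}]' >/dev/null; python3 -m jog '[{},{},{},{},{}]'
python3 - <<'E'
from h import *
w=camera("wrist"); save(w,"w1.png",s=1.4)
for n,z in [("holder_mouth",.08),("flat_stake",.083)]:
    print(n,[(np.round(r["uv"]),round(r["score"],2),np.round(onz(w,r["uv"],z),4)) for r in pinpoint("wrist",n)[:2]])
print([(r["extent"],r["score"]) for r in look_for("wrist","flat_stake")[:2]],proj(w,get_obs()["tool_pos"]))
E
```

```text
holder_mouth []
flat_stake []
[] [285.32231395 237.42136986]invalid input
invalid input
invalid input
```

View pics/w1.png

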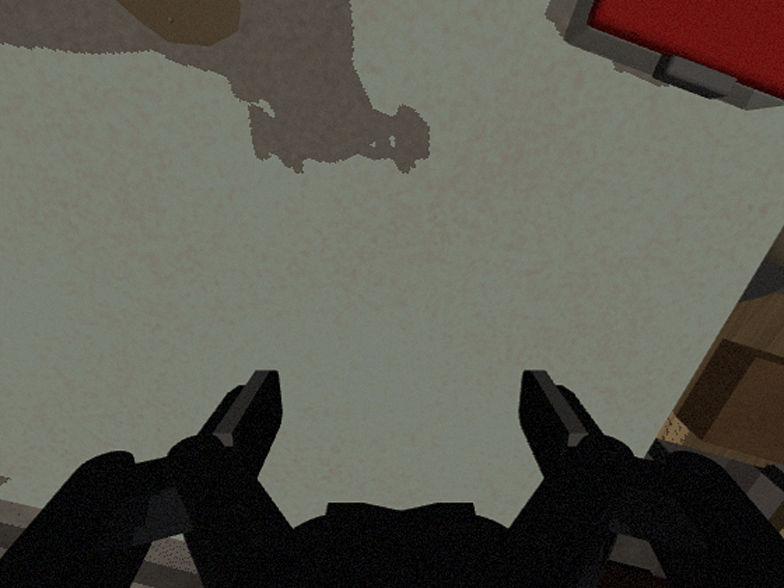

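The picture shows only bare bench from the start pose: the rows were refused. They probably need every key.

```bash
python3 -m jog '[{"dx":0,"dy":0,"dz":1.6,"turn":0,"fingers":85},{"dz":3.2,"dx":1.4,"dy":0.9,"turn":-0.7,"fingers":85},{"dz":5,"dx":3,"dy":1.8,"turn":-1.5,"fingers":85},{"dz":5,"dx":4.5,"dy":2.7,"turn":-2.5,"fingers":85},{"dz":5,"dx":6,"dy":3.6,"turn":-3.4,"fingers":85}]'
```

```text
time: 1.7
tool_pos: [0.3101, -0.4379, 0.3374]
orientation: [-0.021, -0.706, 0.708, 0.02]
force: [0.8, -0.4, 0.3]
gripper_width: 0.0847
```

```bash
python3 -m jog '[{"dx":6.8,"dy":5.3,"dz":0,"turn":0,"fingers":85},{"dx":6.8,"dy":5.3,"dz":0,"turn":0,"fingers":85},{"dx":6.8,"dy":5.3,"dz":0,"turn":0,"fingers":85},{"dx":6.8,"dy":5.3,"dz":0,"turn":0,"fingers":85},{"dx":6.8,"dy":5.3,"dz":0,"turn":0,"fingers":85}]' >/dev/null;python3 -m jog '[{"dx":0,"dy":0,"dz":0,"turn":0,"fingers":85},{"dx":0,"dy":0,"dz":0,"turn":0,"fingers":85},{"dx":0,"dy":0,"dz":0,"turn":0,"fingers":85}]'
python3 - <<'E'
from h import *
w=camera("wrist"); save(w,"w2.png",s=1.4)
for n,z in [("holder_mouth",.08),("flat_stake",.083)]:
    print(n,[(np.round(r["uv"]),round(r["score"],2),np.round(onz(w,r["uv"],z),4)) for r in pinpoint("wrist",n)[:2]])
for r in outline_of("wrist","flat_stake")[:2]:
    print(r["extent"],r["score"]); e=r["extent"]
print(proj(w,get_obs()["tool_pos"]))
E
```

```text
time: 2.5
tool_pos: [0.5057, -0.2849, 0.3352]
orientation: [-0.018, -0.707, 0.707, 0.018]
force: [-0.2, 0.2, -0.4]
gripper_width: 0.0851
holder_mouth []
flat_stake [(array([257., 104.]), 0.95, array([ 0.5963, -0.2505,  0.083 ])), (array([120.,  29.]), 0.85, array([ 0.6968, -0.0822,  0.083 ]))]
[233.4, 83.0, 272.2, 123.1] 0.88
[63.1, 1.0, 145.1, 46.8] 0.72
[286.10189212 238.14345506]
```

View pics/w2.png

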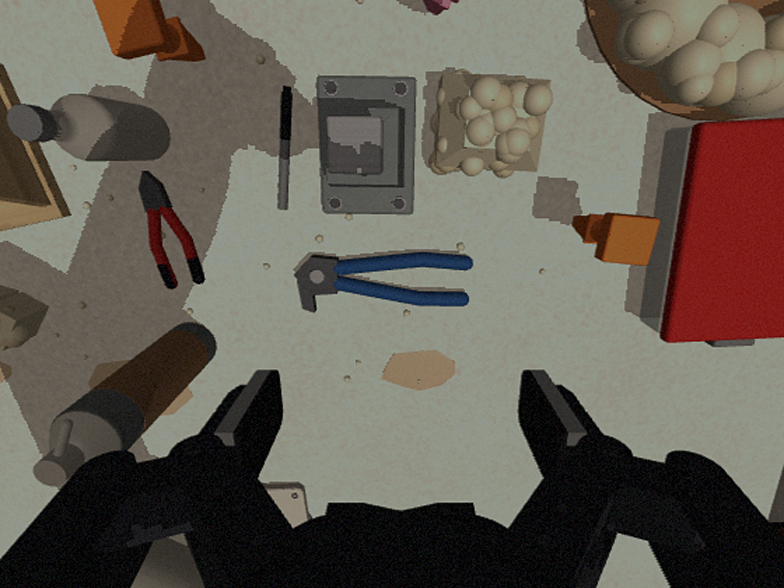

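The view shows the grey flat head at scaled (355,140), the holder flange at x 318-415, y 77-213, marker to its left, foam lump to its right, pliers below. Converting these to positions.

```bash
python3 - <<'E'
from h import *
w=camera("wrist")
save(w,"w3.png",(215,45,310,165),5)
for u in [(318,77),(415,77),(413,213),(322,213)]: print("flange",onz(w,np.array(u)/1.4,.014).round(4))
for u in [(328,115),(382,115),(381,165),(329,165)]: print("head",onz(w,np.array(u)/1.4,.15).round(4))
E
```

```text
flange [ 0.6714 -0.2049  0.014 ]
flange [ 0.6659 -0.3106  0.014 ]
flange [ 0.5191 -0.3022  0.014 ]
flange [ 0.5248 -0.193   0.014 ]
head [ 0.6199 -0.2328  0.15  ]
head [ 0.6176 -0.2769  0.15  ]
head [ 0.5786 -0.2735  0.15  ]
head [ 0.5809 -0.2295  0.15  ]
```

View pics/w3.png

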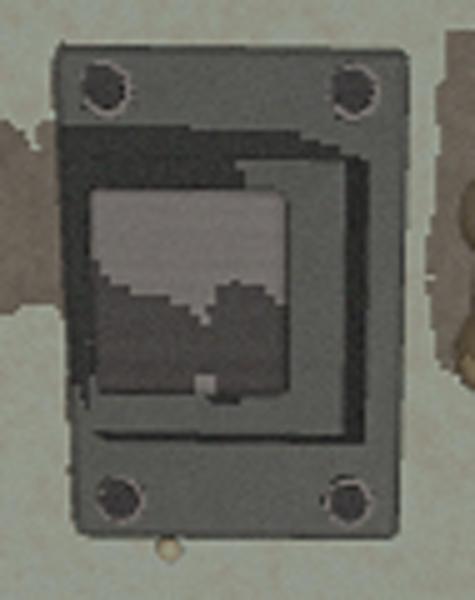

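```bash
python3 -m jog '[{"dx":1.5,"dy":0.5,"dz":0,"turn":0,"fingers":85},{"dx":3,"dy":1.1,"dz":0,"turn":0,"fingers":85},{"dx":3,"dy":1.1,"dz":-1.5,"turn":0,"fingers":85},{"dx":3,"dy":1.1,"dz":-3,"turn":0,"fingers":85},{"dx":3,"dy":1.1,"dz":-4,"turn":0,"fingers":85}]'; python3 -m jog '[{"dx":0,"dy":0,"dz":0,"turn":0,"fingers":85},{"dx":0,"dy":0,"dz":0,"turn":0,"fingers":85}]'
```

```text
time: 3.25
tool_pos: [0.5956, -0.2515, 0.2118]
orientation: [0.017, 0.707, -0.706, -0.019]
force: [0.8, 0.6, -0.6]
gripper_width: 0.085
time: 3.45
tool_pos: [0.5959, -0.252, 0.2163]
orientation: [-0.019, -0.707, 0.707, 0.018]
force: [-0.4, -0.5, 1.0]
gripper_width: 0.0853
```

```bash
python3 -m jog '[{"dx":0,"dy":0,"dz":-1,"turn":0,"fingers":85},{"dx":0,"dy":0,"dz":-2,"turn":0,"fingers":85},{"dx":0,"dy":0,"dz":-3,"turn":0,"fingers":85},{"dx":0,"dy":0,"dz":-3.3,"turn":0,"fingers":85},{"dx":0,"dy":0,"dz":-3.3,"turn":0,"fingers":60}]'; python3 -m jog '[{"dx":0,"dy":0,"dz":0,"turn":0,"fingers":50},{"dx":0,"dy":0,"dz":0,"turn":0,"fingers":40},{"dx":0,"dy":0,"dz":0,"turn":0,"fingers":20},{"dx":0,"dy":0,"dz":0,"turn":0,"fingers":20},{"dx":0,"dy":0,"dz":0,"turn":0,"fingers":20}]';python3 -m jog '[{"dx":0,"dy":0,"dz":0,"turn":0,"fingers":20},{"dx":0,"dy":0,"dz":0.2,"turn":0,"fingers":20},{"dx":0,"dy":0,"dz":0.4,"turn":0,"fingers":20}]'
```

```text
time: 3.95
tool_pos: [0.5964, -0.2519, 0.1172]
orientation: [-0.018, -0.707, 0.707, 0.018]
force: [0.4, -0.4, -0.1]
gripper_width: 0.0728
time: 4.45
tool_pos: [0.5963, -0.2515, 0.1166]
orientation: [-0.018, -0.707, 0.707, 0.018]
force: [-0.0, -0.0, 0.4]
gripper_width: 0.0202
time: 4.75
tool_pos: [0.5961, -0.2514, 0.1286]
orientation: [0.018, 0.707, -0.707, -0.018]
force: [0.0, 0.0, 0.6]
gripper_width: 0.0198
```

Closed to 20 mm (neck width, or just the commanded value). Looking.

```bash
python3 - <<'E'
from h import *
w=camera("wrist"); s=camera("side")
a=cv2.resize(w["image"][100:400,80:480],(530,398)); b=cv2.resize(s["image"][100:220,250:370],(398,398),interpolation=cv2.INTER_CUBIC)
cv2.imwrite("pics/g1.png",cv2.resize(np.hstack([a,b])[:,:,::-1],None,fx=.86,fy=.86))
print(get_obs()["joint_torque"],get_obs()["gripper_width"])
E
```

```text
[-3.50073120e-02 -6.90164423e+01  3.38886058e+01  3.20617240e-01
 -1.89228012e-03 -1.48581444e-05] 0.01983611529148811
```

View pics/g1.png

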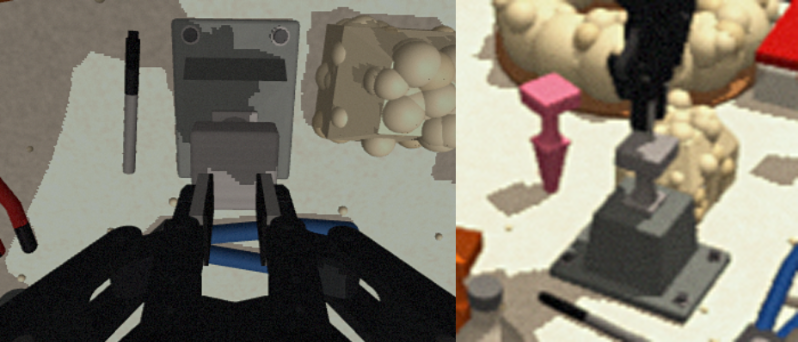

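```bash
python3 - <<'E'
from h import *
w=camera("wrist"); t=camera("top"); s=camera("side")
o=get_obs();p=o["tool_pos"];print(p, w["T"].round(3).tolist())
print("tcp",proj(w,p).round(),proj(s,p).round(),"img->crop: (u-80)*1.325*.86,(v-100)*1.325*.86")
for x in (.5957,.605,.615,.625):
  for z in(.13,.15): print(x,z,[ (proj(c,(x-.023,-.2522,z)).round(1),proj(c,(x+.023,-.2522,z)).round(1)) for c in (w,t,s)])
for n,c in(("wrist",w),("top",t),("side",s)): print(n,[(np.round(r["extent"]),round(r["score"],2)) for r in look_for(n,"flat_stake")[:5]])
save(t,"t2.png",(310,180,400,250),6)
E
```

```text
[ 0.59620329 -0.25150519  0.12827357] [[-0.05, -0.949, -0.31, 0.676], [-0.999, 0.048, 0.015, -0.256], [0.001, 0.311, -0.951, 0.311], [0.0, 0.0, 0.0, 1.0]]
tcp [285. 237.] [316. 156.] img->crop: (u-80)*1.325*.86,(v-100)*1.325*.86
0.5957 0.13 [(array([287.7, 269.6]), array([284.3, 206.3])), (array([342.9, 220.9]), array([342.6, 205. ])), (array([324.4, 158. ]), array([308.2, 153.8]))]
0.5957 0.15 [(array([287.9, 285.8]), array([284.1, 216.7])), (array([344.2, 219.7]), array([343.9, 203.5])), (array([324.8, 151.6]), array([308.5, 147.4]))]
0.605 0.13 [(array([287. , 257.5]), array([283.5, 192.3])), (array([342.8, 217.7]), array([342.5, 201.9])), (array([321.1, 157.1]), array([305. , 152.9]))]
0.605 0.15 [(array([287.2, 272.7]), array([283.3, 201.4])), (array([344.1, 216.4]), array([343.8, 200.3])), (array([321.5, 150.7]), array([305.2, 146.6]))]
0.615 0.13 [(array([286.3, 244.1]), array([282.7, 176.8])), (array([342.7, 214.2]), array([342.5, 198.5])), (array([317.5, 156.2]), array([301.6, 152. ]))]
0.615 0.15 [(array([286.4, 258.2]), array([282.3, 184.2])), (array([344. , 212.9]), array([343.7, 196.9])), (array([317.9, 149.8]), array([301.7, 145.7]))]
0.625 0.13 [(array([285.6, 230.3]), array([281.8, 160.7])), (array([342.7, 210.8]), array([342.4, 195.1])), (array([314. , 155.3]), array([298.2, 151.1]))]
0.625 0.15 [(array([285.6, 243.1]), array([281.4, 166.4])), (array([344. , 209.4]), array([343.7, 193.4])), (array([314.3, 148.9]), array([298.3, 144.8]))]
wrist [(array([  0.,  33., 104., 126.]), 0.92), (array([500., 256., 560., 306.]), 0.58), (array([250., 201., 324., 283.]), 0.56)]
top [(array([414., 241., 442., 258.]), 0.79), (array([308., 124., 327., 150.]), 0.56), (array([274., 172., 291., 187.]), 0.51), (array([321., 197., 329., 215.]), 0.25)]
side [(array([370., 116., 388., 157.]), 0.95), (array([273., 124., 294., 169.]), 0.75), (array([239., 179., 258., 220.]), 0.65), (array([307., 148., 332., 178.]), 0.59)]
```

View pics/t2.png

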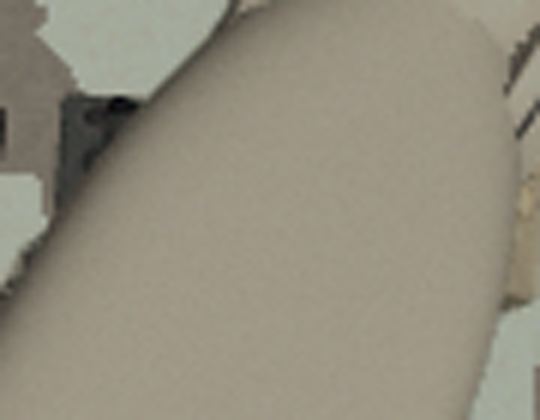

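```bash
python3 - <<'E'
from h import *
w=camera("wrist"); s=camera("side")
a=cv2.resize(w["image"][170:310,215:355],(560,560),interpolation=cv2.INTER_CUBIC)
b=cv2.resize(s["image"][120:190,290:325],(240,480),interpolation=cv2.INTER_CUBIC); b=np.pad(b,((0,80),(0,0),(0,0)))
cv2.imwrite("pics/g2.png",np.hstack([a,b])[:,:,::-1])
E
```

```text
(no output)
```

View pics/g2.png

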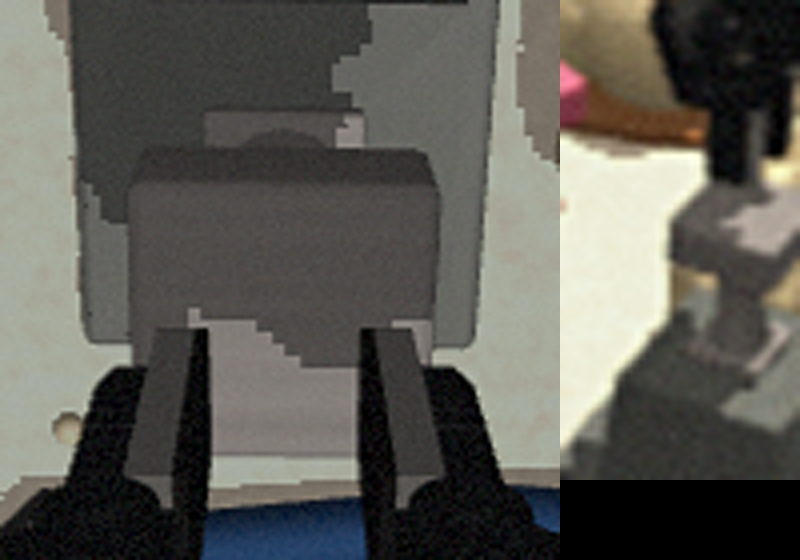

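Finger pad gap (38 px for 20 mm) puts the tips at z≈0.175, above the head top (0.15): the picture says the tips sit ~45-50 mm short of the reported TCP. The head itself is exactly where predicted. I'll open, go down ~48 mm and watch force and width.

```bash
python3 -c "
from h import *
w=camera('wrist');print(w['K'].tolist())"; python3 -m jog '[{"dx":0,"dy":0,"dz":0,"turn":0,"fingers":75},{"dx":0,"dy":0,"dz":0,"turn":0,"fingers":75},{"dx":0,"dy":0,"dz":0,"turn":0,"fingers":75},{"dx":0,"dy":0,"dz":0,"turn":0,"fingers":75},{"dx":0,"dy":0,"dz":0,"turn":0,"fingers":75}]'; python3 -m jog '[{"dx":0,"dy":0,"dz":-0.5,"turn":0,"fingers":75},{"dx":0,"dy":0,"dz":-1,"turn":0,"fingers":75},{"dx":0,"dy":0,"dz":-1.5,"turn":0,"fingers":75},{"dx":0,"dy":0,"dz":-1.5,"turn":0,"fingers":75}]'; python3 -m jog '[{"dx":0,"dy":0,"dz":0,"turn":0,"fingers":60},{"dx":0,"dy":0,"dz":0,"turn":0,"fingers":50},{"dx":0,"dy":0,"dz":0,"turn":0,"fingers":35},{"dx":0,"dy":0,"dz":0,"turn":0,"fingers":35},{"dx":0,"dy":0,"dz":0,"turn":0,"fingers":35}]'
```

```text
[[296.3486530906092, 0.0, 285.6372230388391], [0.0, 296.3486530906092, 208.54001236490063], [0.0, 0.0, 1.0]]
time: 5.8
tool_pos: [0.5962, -0.2515, 0.1282]
orientation: [-0.018, -0.707, 0.707, 0.018]
force: [0.1, -0.2, 0.4]
gripper_width: 0.0752
time: 6.2
tool_pos: [0.5951, -0.2509, 0.0813]
orientation: [0.017, 0.707, -0.706, -0.019]
force: [-0.4, -0.3, -0.1]
gripper_width: 0.075
time: 6.7
tool_pos: [0.5967, -0.2513, 0.0845]
orientation: [-0.019, -0.707, 0.707, 0.017]
force: [-0.4, 3.1, 6.1]
gripper_width: 0.0452
```

```bash
python3 -m jog '[{"dx":0,"dy":0,"dz":0,"turn":0,"fingers":60},{"dx":0,"dy":0,"dz":-0.2,"turn":0,"fingers":60},{"dx":0,"dy":0,"dz":-0.2,"turn":0,"fingers":60},{"dx":0,"dy":0,"dz":-0.2,"turn":0,"fingers":35},{"dx":0,"dy":0,"dz":-0.2,"turn":0,"fingers":35}]'; python3 -m jog '[{"dx":0,"dy":0,"dz":0,"turn":0,"fingers":35},{"dx":0,"dy":0,"dz":0,"turn":0,"fingers":35},{"dx":0,"dy":0,"dz":0,"turn":0,"fingers":35}]'; python3 -m jog '[{"dx":0,"dy":0,"dz":0.15,"turn":0,"fingers":35},{"dx":0,"dy":0,"dz":0.3,"turn":0,"fingers":35},{"dx":0,"dy":0,"dz":0.6,"turn":0,"fingers":35},{"dx":0,"dy":0,"dz":1,"turn":0,"fingers":35},{"dx":0,"dy":0,"dz":1,"turn":0,"fingers":35}]'
```

```text
time: 7.2
tool_pos: [0.596, -0.2511, 0.0771]
orientation: [0.018, 0.707, -0.707, -0.018]
force: [-0.6, 2.2, -0.4]
gripper_width: 0.0452
time: 7.5
tool_pos: [0.596, -0.2512, 0.0771]
orientation: [0.018, 0.707, -0.707, -0.018]
force: [-1.4, 3.3, 0.5]
gripper_width: 0.0455
time: 8.0
tool_pos: [0.5971, -0.2522, 0.1097]
orientation: [-0.019, -0.706, 0.708, 0.017]
force: [1.1, -0.8, -6.2]
gripper_width: 0.0454
```

Held (6 N weight, width 45 mm). Since the tool stays vertical, I'll lever the stake in the hole's mouth so it pivots ~30° about the jaw axis, ready for the sloping pocket.

```bash
python3 -m jog '[{"dx":-0.3,"dy":0.02,"dz":0.02,"turn":0,"fingers":35},{"dx":-0.6,"dy":0.03,"dz":0.03,"turn":0,"fingers":35},{"dx":-0.9,"dy":0.05,"dz":0.03,"turn":0,"fingers":35}]';python3 -m jog '[{"dx":-0.25,"dy":0.02,"dz":-0.02,"turn":0,"fingers":35},{"dx":-0.45,"dy":0.03,"dz":-0.05,"turn":0,"fingers":35}]';python3 -m jog '[{"dx":-0.2,"dy":0.02,"dz":-0.04,"turn":0,"fingers":35},{"dx":-0.4,"dy":0.03,"dz":-0.08,"turn":0,"fingers":35},{"dx":-0.4,"dy":0.03,"dz":-0.08,"turn":0,"fingers":35}]'
python3 - <<'E'
from h import *
w=camera("wrist"); s=camera("side")
a=cv2.resize(w["image"][60:380,120:460],(510,480),interpolation=cv2.INTER_CUBIC)
b=cv2.resize(s["image"][120:220,285:345],(288,480),interpolation=cv2.INTER_CUBIC)
cv2.imwrite("pics/g3.png",np.hstack([a,b])[:,:,::-1])
E
```

```text
time: 8.3
tool_pos: [0.5701, -0.2502, 0.1085]
orientation: [-0.019, -0.707, 0.707, 0.017]
force: [6.7, -1.3, -6.8]
gripper_width: 0.0451
time: 8.5
tool_pos: [0.5565, -0.2493, 0.1071]
orientation: [-0.019, -0.707, 0.707, 0.017]
force: [4.9, -2.2, -5.4]
gripper_width: 0.045
time: 8.8
tool_pos: [0.5442, -0.2485, 0.105]
orientation: [-0.019, -0.707, 0.707, 0.017]
force: [5.1, -0.8, -3.9]
gripper_width: 0.0449
```

View pics/g3.png

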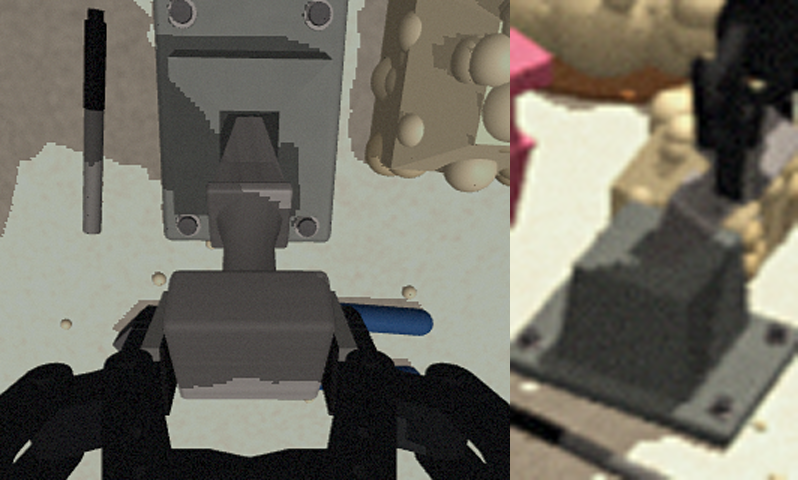

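The stake has pivoted neatly in the grip (head at crop (250,330), shank leaning up the picture into the hole mouth at (250,110)); about 30°. Lift, carry to just before the rack and look.

```bash
python3 -m jog '[{"dx":0,"dy":0,"dz":0.8,"turn":0,"fingers":35},{"dx":0,"dy":0,"dz":2,"turn":0,"fingers":35},{"dx":-0.5,"dy":0,"dz":3.5,"turn":0,"fingers":35},{"dx":-1,"dy":0,"dz":5,"turn":0,"fingers":35},{"dx":-1.5,"dy":0,"dz":6.5,"turn":0.2,"fingers":35}]'
python3 -m jog '[{"dx":0,"dy":1,"dz":0,"turn":0.3,"fingers":35},{"dx":0,"dy":2.5,"dz":0,"turn":0.6,"fingers":35},{"dx":0,"dy":4,"dz":0,"turn":0.9,"fingers":35},{"dx":0,"dy":5.5,"dz":0,"turn":1.2,"fingers":35},{"dx":0,"dy":7,"dz":0,"turn":1.4,"fingers":35}]'
python3 -m jog '[{"dx":0,"dy":1.5,"dz":0,"turn":0,"fingers":35},{"dx":0,"dy":3,"dz":0,"turn":0,"fingers":35},{"dx":0,"dy":4.5,"dz":0,"turn":0,"fingers":35},{"dx":0,"dy":6,"dz":0,"turn":0,"fingers":35},{"dx":0,"dy":7.5,"dz":0,"turn":0,"fingers":35}]'
python3 -m jog '[{"dx":0,"dy":1.5,"dz":0,"turn":0,"fingers":35},{"dx":0,"dy":2.8,"dz":0,"turn":0,"fingers":35},{"dx":0,"dy":2.8,"dz":0,"turn":0,"fingers":35},{"dx":0,"dy":2.8,"dz":0,"turn":0,"fingers":35}]'
python3 - <<'E'
from h import *
w=camera("wrist"); save(w,"r1.png",s=1.4)
for n in ["pocket_left","pocket_mid","pocket_right"]:
    print(n,[(np.round(r["uv"],1),round(r["score"],2),np.round(onz(w,r["uv"],.098),4)) for r in pinpoint("wrist",n)[:2]])
for n in ["flat_stake","mushroom_stake","ball_stake"]:
    print(n,[(np.round(r["uv"],1),round(r["score"],2),np.round(onz(w,r["uv"],.101),4)) for r in pinpoint("wrist",n)[:2]])
E
```

```text
time: 9.4
tool_pos: [0.4969, -0.2476, 0.3004]
orientation: [0.01, 0.707, -0.707, -0.011]
force: [1.5, -1.3, -6.0]
gripper_width: 0.0451
time: 9.9
tool_pos: [0.4973, -0.0367, 0.2988]
orientation: [0.042, -0.706, 0.706, -0.041]
force: [0.9, 1.2, -6.6]
gripper_width: 0.0453
time: 10.4
tool_pos: [0.5001, 0.1684, 0.2989]
orientation: [-0.057, 0.711, -0.699, 0.054]
force: [-0.1, -0.2, -6.0]
gripper_width: 0.0448
time: 10.8
tool_pos: [0.5098, 0.2107, 0.2989]
orientation: [-0.077, 0.72, -0.686, 0.072]
force: [-0.3, 0.0, -6.6]
gripper_width: 0.0452
pocket_left [(array([188.4, 103.8]), 0.64, array([0.5687, 0.3563, 0.098 ]))]
pocket_mid [(array([256.5, 108.4]), 0.93, array([0.5812, 0.2725, 0.098 ])), (array([421.4, 184.7]), 0.42, array([0.5341, 0.0456, 0.098 ]))]
pocket_right [(array([321.1, 111.2]), 0.69, array([0.5946, 0.1944, 0.098 ]))]
flat_stake [(array([549.4,  67.7]), 0.8, array([ 0.6932, -0.0433,  0.101 ])), (array([285.1, 203.2]), 0.65, array([0.4707, 0.2127, 0.101 ]))]
mushroom_stake [(array([185.6, 104.2]), 0.83, array([0.5676, 0.3586, 0.101 ]))]
ball_stake [(array([324.7, 111.5]), 0.95, array([0.5952, 0.1903, 0.101 ]))]
```

View pics/r1.png

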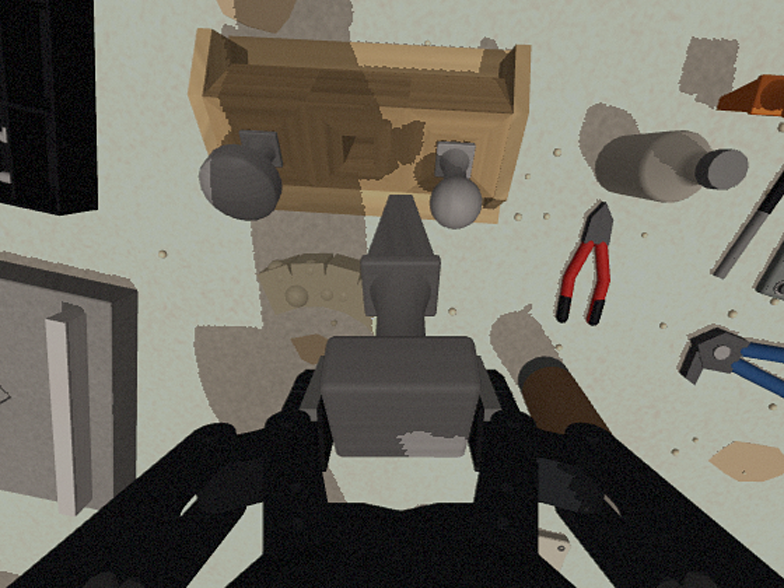

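Rack seen clearly: pocket_mid mouth at scaled (358,152), mushroom left, ball right; the stake in hand points tip-first toward +x. But the last move came up short and turned too far; checking the joints.

```bash
python3 - <<'E'
from h import *
from scipy.spatial.transform import Rotation as R
o=get_obs(); M=R.from_quat(o["orientation"]).as_matrix()
print(o["tool_pos"].round(4),o["joints"].round(3),o["joint_vel"].round(3)); print(M.round(3))
E
python3 -m jog '[{"dx":0,"dy":0,"dz":0,"turn":0,"fingers":35},{"dx":0,"dy":0,"dz":0,"turn":0,"fingers":35}]'
python3 -c "
from h import *
print(get_obs()['joints'].round(3))"
```

```text
[0.5099 0.2103 0.2994] [0.209 0.252 0.281 1.601 0.049 3.141] [ 0.004 -0.     0.002 -0.001  0.003 -0.001]
[[-0.978 -0.011  0.208]
 [-0.209  0.047 -0.977]
 [ 0.001 -0.999 -0.049]]
time: 11.35
tool_pos: [0.5099, 0.2107, 0.2994]
orientation: [-0.077, 0.72, -0.686, 0.072]
force: [0.5, -0.6, -5.6]
gripper_width: 0.0454
[0.21  0.252 0.281 1.601 0.049 3.141]
```

Joint 6 is at its stop, so the rack needs the gripper a half turn round. I'll flip it on the way back over the holder, and lever the stake there through upright to the other lean.

```bash
python3 -m jog '[{"dx":0,"dy":-1,"dz":0.3,"turn":-1.4,"fingers":35},{"dx":0,"dy":-2,"dz":0.3,"turn":-2.8,"fingers":35},{"dx":0.5,"dy":-3,"dz":0.3,"turn":-4.2,"fingers":35},{"dx":1,"dy":-4,"dz":0.3,"turn":-5.6,"fingers":35},{"dx":1.2,"dy":-5,"dz":0.3,"turn":-7,"fingers":35}]' >/dev/null
python3 -m jog '[{"dx":0.2,"dy":-1,"dz":0,"turn":-1.4,"fingers":35},{"dx":0.4,"dy":-2,"dz":0,"turn":-2.8,"fingers":35},{"dx":0.6,"dy":-3,"dz":0,"turn":-4.2,"fingers":35},{"dx":0.8,"dy":-4,"dz":0,"turn":-5.6,"fingers":35},{"dx":1,"dy":-5,"dz":0,"turn":-7,"fingers":35}]' >/dev/null
python3 -m jog '[{"dx":0.2,"dy":-1,"dz":0,"turn":-1.4,"fingers":35},{"dx":0.4,"dy":-2,"dz":0,"turn":-2.8,"fingers":35},{"dx":0.6,"dy":-3,"dz":0,"turn":-4.2,"fingers":35},{"dx":0.8,"dy":-4,"dz":0,"turn":-5.6,"fingers":35},{"dx":1,"dy":-5,"dz":0,"turn":-7,"fingers":35}]' >/dev/null
python3 -m jog '[{"dx":0.2,"dy":0,"dz":0,"turn":-1.4,"fingers":35},{"dx":0.4,"dy":0,"dz":0,"turn":-2.8,"fingers":35},{"dx":0.6,"dy":0,"dz":0,"turn":-4.2,"fingers":35},{"dx":0.6,"dy":0,"dz":0,"turn":-5.6,"fingers":35},{"dx":0.6,"dy":0,"dz":0,"turn":-7,"fingers":35}]' >/dev/null
python3 -m jog '[{"dx":0,"dy":0,"dz":0,"turn":-1.4,"fingers":35},{"dx":0,"dy":0,"dz":0,"turn":-2.8,"fingers":35},{"dx":0,"dy":0,"dz":0,"turn":-3.5,"fingers":35},{"dx":0,"dy":0,"dz":0,"turn":-3.5,"fingers":35}]'
cat > ob.py <<'E'
from h import *
from scipy.spatial.transform import Rotation as R
o=get_obs(); M=R.from_quat(o["orientation"]).as_matrix()
a=np.degrees(np.arctan2(-M[0,2],M[1,2]))%180; a=a-180 if a>90 else a
print("pos",o["tool_pos"].round(4),"yaw",a.round(2),"down",M[:,1].round(3),"q",o["joints"].round(2),"w",round(o["gripper_width"],4),"t",o["time"])
E
python3 ob.py
```

```text
time: 13.75
tool_pos: [0.3153, -0.4253, 0.3138]
orientation: [0.554, 0.663, -0.367, -0.344]
force: [-0.6, -0.1, -7.1]
gripper_width: 0.0452
pos [ 0.3153 -0.4253  0.3138] yaw -83.08 down [ 0.483  0.117 -0.868] q [-1.42  0.15  0.08  1.55  0.52  3.14] w 0.0452 t 13.75
```

Wrong sense: joint 6 only unwinds with positive turn. Stake still held; reversing.

```bash
python3 -m jog '[{"dx":0,"dy":0,"dz":0,"turn":1.4,"fingers":35},{"dx":0,"dy":0,"dz":0,"turn":2.8,"fingers":35},{"dx":0,"dy":0,"dz":0,"turn":4.2,"fingers":35},{"dx":0,"dy":0,"dz":0,"turn":5.6,"fingers":35},{"dx":0,"dy":0,"dz":0,"turn":7,"fingers":35}]' >/dev/null; python3 ob.py;python3 -m jog '[{"dx":0,"dy":0,"dz":0,"turn":1.4,"fingers":35},{"dx":0,"dy":0,"dz":0,"turn":2.8,"fingers":35},{"dx":0,"dy":0,"dz":0,"turn":4.2,"fingers":35},{"dx":0,"dy":0,"dz":0,"turn":5.6,"fingers":35},{"dx":0,"dy":0,"dz":0,"turn":7,"fingers":35}]' >/dev/null; python3 ob.py
```

```text
pos [ 0.3167 -0.4256  0.3117] yaw -40.54 down [ 0.279  0.409 -0.869] q [-1.33  0.42  0.43  1.95  0.38  2.43] w 0.0453 t 14.25
pos [ 0.3098 -0.4035  0.2608] yaw -0.63 down [-0.017  0.438 -0.899] q [-1.18  0.48  0.43  1.95  0.15  1.93] w 0.0451 t 14.75
```

```bash
python3 -m jog '[{"dx":1,"dy":0.3,"dz":0.6,"turn":1.1,"fingers":35},{"dx":2,"dy":0.6,"dz":1.2,"turn":2.2,"fingers":35},{"dx":3,"dy":1,"dz":1.8,"turn":3.3,"fingers":35},{"dx":4,"dy":1.5,"dz":2.4,"turn":4.4,"fingers":35},{"dx":5,"dy":2,"dz":2.8,"turn":5.5,"fingers":35}]' >/dev/null; python3 ob.py;python3 -m jog '[{"dx":1,"dy":0.5,"dz":0,"turn":1.1,"fingers":35},{"dx":2,"dy":1,"dz":0,"turn":2.2,"fingers":35},{"dx":3,"dy":1.5,"dz":0,"turn":3.3,"fingers":35},{"dx":4,"dy":2,"dz":0,"turn":4.4,"fingers":35},{"dx":5,"dy":2.5,"dz":0,"turn":5.5,"fingers":35}]' >/dev/null; python3 ob.py
```

```text
pos [ 0.4118 -0.327   0.2563] yaw 32.39 down [-0.218  0.324 -0.921] q [-0.86  0.51  0.49  1.95  0.05  1.7 ] w 0.0448 t 15.25
pos [ 0.5442 -0.2445  0.226 ] yaw 65.4 down [-0.327  0.135 -0.935] q [-0.53  0.64  0.66  1.95 -0.05  1.47] w 0.045 t 15.75
```

```bash
python3 -m jog '[{"dx":0.7,"dy":-0.3,"dz":1,"turn":0,"fingers":35},{"dx":1.4,"dy":-0.6,"dz":2,"turn":0,"fingers":35},{"dx":2.5,"dy":-1.1,"dz":3,"turn":0,"fingers":35},{"dx":3.5,"dy":-1.6,"dz":3.6,"turn":0,"fingers":35},{"dx":4.6,"dy":-2.1,"dz":3.6,"turn":0,"fingers":35}]' >/dev/null; python3 ob.py;python3 -m jog '[{"dx":1.3,"dy":-0.6,"dz":0,"turn":0,"fingers":35},{"dx":2.6,"dy":-1.2,"dz":0,"turn":0,"fingers":35},{"dx":4,"dy":-1.8,"dz":0,"turn":0,"fingers":35},{"dx":4,"dy":-1.8,"dz":0,"turn":0,"fingers":35}]' >/dev/null; python3 ob.py
```

```text
pos [ 0.5773 -0.2655  0.2262] yaw 65.06 down [-0.28   0.111 -0.954] q [-0.54  0.68  0.75  1.95 -0.05  1.47] w 0.045 t 16.25
pos [ 0.6531 -0.3007  0.1771] yaw 65.16 down [-0.237  0.089 -0.967] q [-0.53  0.83  0.96  1.95 -0.04  1.48] w 0.0452 t 16.65
```

```bash
python3 -m jog '[{"dx":0,"dy":0,"dz":1,"turn":0,"fingers":35},{"dx":0,"dy":0,"dz":2,"turn":0,"fingers":35},{"dx":0,"dy":0,"dz":3,"turn":0,"fingers":35},{"dx":0,"dy":0,"dz":4,"turn":0,"fingers":35},{"dx":0,"dy":0,"dz":5,"turn":0,"fingers":35}]'; python3 ob.py
```

```text
time: 17.15
tool_pos: [0.6121, -0.2833, 0.2563]
orientation: [-0.424, 0.646, -0.538, 0.336]
force: [-0.1, -0.7, -6.1]
gripper_width: 0.045
pos [ 0.6121 -0.2833  0.2563] yaw 65.28 down [-0.186  0.06  -0.981] q [-0.54  0.68  0.87  1.95 -0.04  1.47] w 0.045 t 17.15
```

```bash
python3 -m jog '[{"dx":0.4,"dy":-0.2,"dz":1.5,"turn":0,"fingers":35},{"dx":0.8,"dy":-0.4,"dz":3,"turn":0,"fingers":35},{"dx":1.2,"dy":-0.5,"dz":4.5,"turn":0,"fingers":35},{"dx":1.5,"dy":-0.6,"dz":6,"turn":0,"fingers":35},{"dx":1.5,"dy":-0.6,"dz":7,"turn":0,"fingers":35}]'>/dev/null; python3 ob.py;python3 -m jog '[{"dx":0.4,"dy":-0.2,"dz":1.5,"turn":0,"fingers":35},{"dx":0.8,"dy":-0.4,"dz":3,"turn":0,"fingers":35},{"dx":1.2,"dy":-0.5,"dz":4.5,"turn":0,"fingers":35},{"dx":1.5,"dy":-0.6,"dz":6,"turn":0,"fingers":35}]'>/dev/null; python3 ob.py
```

```text
pos [ 0.5904 -0.2751  0.3042] yaw 65.4 down [-0.138  0.033 -0.99 ] q [-0.54  0.59  0.83  1.95 -0.04  1.46] w 0.0454 t 17.65
pos [ 0.5791 -0.2721  0.3423] yaw 65.49 down [-0.087  0.004 -0.996] q [-0.55  0.53  0.83  1.95 -0.04  1.45] w 0.045 t 18.05
```

```bash
python3 -m jog '[{"dx":0,"dy":0,"dz":0,"turn":-1.2,"fingers":35},{"dx":0,"dy":0,"dz":0,"turn":-2.4,"fingers":35},{"dx":0,"dy":0,"dz":0,"turn":-3.3,"fingers":35}]'>/dev/null; python3 ob.py;python3 -m jog '[{"dx":0.4,"dy":-0.2,"dz":1.5,"turn":0,"fingers":35},{"dx":0.8,"dy":-0.4,"dz":3,"turn":0,"fingers":35},{"dx":1.2,"dy":-0.5,"dz":4.5,"turn":0,"fingers":35},{"dx":1.5,"dy":-0.6,"dz":6,"turn":0,"fingers":35}]'>/dev/null; python3 ob.py
```

```text
pos [ 0.5781 -0.2717  0.3388] yaw 45.41 down [-0.08   0.034 -0.996] q [-0.56  0.54  0.83  1.95 -0.01  1.79] w 0.0449 t 18.35
pos [ 0.5708 -0.2683  0.3737] yaw 45.86 down [-0.028  0.003 -1.   ] q [-0.57  0.49  0.84  1.95 -0.01  1.78] w 0.045 t 18.75
```

```bash
python3 -m jog '[{"dx":0.4,"dy":-0.2,"dz":1.5,"turn":0,"fingers":35},{"dx":0.8,"dy":-0.4,"dz":3,"turn":0,"fingers":35}]'>/dev/null; python3 ob.py
python3 -m jog '[{"dx":0,"dy":0,"dz":-1,"turn":1.4,"fingers":35},{"dx":0.5,"dy":0,"dz":-2,"turn":2.8,"fingers":35},{"dx":0.5,"dy":0,"dz":-3,"turn":4.2,"fingers":35},{"dx":1,"dy":0,"dz":-3.5,"turn":5.6,"fingers":35},{"dx":1.5,"dy":0,"dz":-3.5,"turn":7,"fingers":35}]'>/dev/null; python3 ob.py
python3 -m jog '[{"dx":0,"dy":0,"dz":0,"turn":1.4,"fingers":35},{"dx":0.5,"dy":0,"dz":0,"turn":2.8,"fingers":35},{"dx":0.5,"dy":0,"dz":0,"turn":4.2,"fingers":35},{"dx":0.5,"dy":0,"dz":0,"turn":5.6,"fingers":35},{"dx":0.5,"dy":0,"dz":0,"turn":7,"fingers":35}]'>/dev/null; python3 ob.py
python3 -m jog '[{"dx":0,"dy":0,"dz":0,"turn":1.4,"fingers":35},{"dx":0,"dy":0,"dz":0,"turn":2.8,"fingers":35},{"dx":0,"dy":0,"dz":0,"turn":4.2,"fingers":35},{"dx":0,"dy":0,"dz":0,"turn":5.6,"fingers":35},{"dx":0,"dy":0,"dz":0,"turn":7,"fingers":35}]'>/dev/null; python3 ob.py
```

```text
pos [ 0.5712 -0.2699  0.3995] yaw 45.85 down [ 0.018 -0.024 -1.   ] q [-0.57  0.46  0.87  1.95 -0.01  1.77] w 0.045 t 18.95
pos [ 0.6157 -0.2697  0.2905] yaw 88.16 down [ 0.022 -0.005 -1.   ] q [-0.54  0.47  0.59  1.67  0.01  1.06] w 0.045 t 19.45
pos [ 0.6315 -0.2702  0.2928] yaw -49.81 down [ 0.024  0.011 -1.   ] q [-0.54  0.51  0.67  1.71  0.02  0.33] w 0.0448 t 19.95
pos [ 0.6315 -0.2702  0.293 ] yaw -7.82 down [ 0.011  0.023 -1.   ] q [-0.54  0.53  0.7   1.74  0.03 -0.4 ] w 0.0454 t 20.45
```

```bash
python3 -m jog '[{"dx":0.3,"dy":0.3,"dz":-1,"turn":0.75,"fingers":35},{"dx":0.55,"dy":0.53,"dz":-2,"turn":0.75,"fingers":35},{"dx":0.55,"dy":0.53,"dz":-2.5,"turn":0.75,"fingers":35},{"dx":0.55,"dy":0.53,"dz":-2.5,"turn":0.75,"fingers":35}]'>/dev/null; python3 ob.py
python3 - <<'E'
from h import *
w=camera("wrist"); save(w,"h1.png",s=1.2)
print([(np.round(r["uv"],1),round(r["score"],2),np.round(onz(w,r["uv"],.08),4)) for r in pinpoint("wrist","holder_mouth")[:2]])
print([(np.round(r["uv"],1),round(r["score"],2)) for r in pinpoint("wrist","flat_stake")[:2]],[(r["extent"]) for r in look_for("wrist","flat_stake")[:2]])
E
```

```text
pos [ 0.6472 -0.2536  0.2151] yaw -3.65 down [ 0.004  0.026 -1.   ] q [-0.51  0.53  0.5   1.55  0.03 -0.44] w 0.0455 t 20.85
[(array([283.1, 140.1]), 0.88, array([ 0.5963, -0.2495,  0.08  ]))]
[(array([225. , 255.5]), 0.94), (array([429.4, 218.9]), 0.76)] [[0.0, 31.4, 70.5, 76.6], [225.8, 140.8, 343.5, 328.7]]
```

View pics/h1.png

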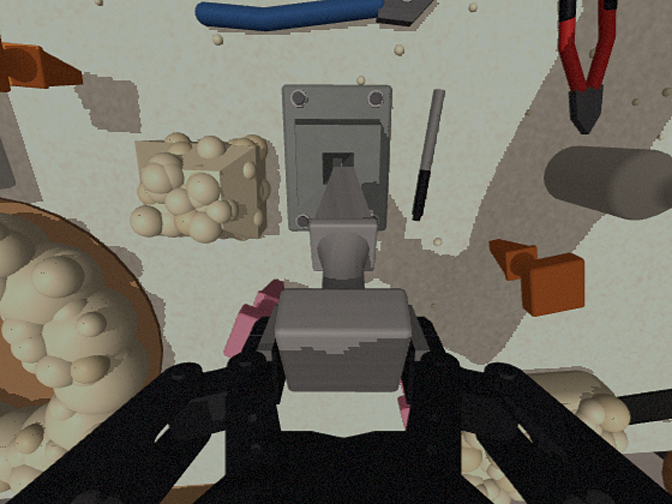

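Stake intact, tip directly over the hole mouth (scaled (340,168) → (0.596,-0.250), as expected). Lowering and levering through upright to the -x lean.

```bash
python3 -m jog '[{"dx":0,"dy":0.05,"dz":-1,"turn":0,"fingers":35},{"dx":0,"dy":0.05,"dz":-2,"turn":0,"fingers":35},{"dx":0,"dy":0.05,"dz":-3,"turn":0,"fingers":35},{"dx":0,"dy":0.05,"dz":-3.4,"turn":0,"fingers":35},{"dx":0,"dy":0.05,"dz":-3.65,"turn":0,"fingers":35}]'; python3 -m jog '[{"dx":-0.2,"dy":0.01,"dz":0.04,"turn":0,"fingers":35},{"dx":-0.4,"dy":0.02,"dz":0.1,"turn":0,"fingers":35},{"dx":-0.6,"dy":0.03,"dz":0.13,"turn":0,"fingers":35},{"dx":-0.8,"dy":0.04,"dz":0.14,"turn":0,"fingers":35}]'; python3 -m jog '[{"dx":-0.3,"dy":0.02,"dz":0,"turn":0,"fingers":35},{"dx":-0.6,"dy":0.03,"dz":0,"turn":0,"fingers":35},{"dx":-0.9,"dy":0.04,"dz":0,"turn":0,"fingers":35}]'
```

```text
time: 21.55
tool_pos: [0.6479, -0.253, 0.1078]
orientation: [-0.698, 0.02, -0.025, 0.715]
force: [-0.3, 0.5, -5.6]
gripper_width: 0.0453
time: 21.95
tool_pos: [0.6258, -0.2523, 0.1154]
orientation: [-0.699, 0.018, -0.028, 0.715]
force: [5.5, -0.6, -2.1]
gripper_width: 0.0452
time: 22.25
tool_pos: [0.5984, -0.2511, 0.1152]
orientation: [-0.699, 0.018, -0.027, 0.715]
force: [5.8, 0.1, -2.3]
gripper_width: 0.045
```

```bash
python3 -m jog '[{"dx":-0.3,"dy":0.02,"dz":-0.1,"turn":0,"fingers":35},{"dx":-0.6,"dy":0.03,"dz":-0.18,"turn":0,"fingers":35},{"dx":-0.9,"dy":0.05,"dz":-0.2,"turn":0,"fingers":35}]'; python3 -m jog '[{"dx":-0.25,"dy":0.02,"dz":-0.02,"turn":0,"fingers":35},{"dx":-0.45,"dy":0.03,"dz":-0.06,"turn":0,"fingers":35},{"dx":-0.65,"dy":0.04,"dz":-0.11,"turn":0,"fingers":35},{"dx":-0.87,"dy":0.05,"dz":-0.16,"turn":0,"fingers":35},{"dx":-0.87,"dy":0.05,"dz":-0.16,"turn":0,"fingers":35}]'; python3 - <<'E'
from h import *
s=camera("side");w=camera("wrist")
for c in("side","wrist"): print([(np.round(r["extent"]),round(r["score"],2)) for r in look_for(c,"flat_stake")[:5]])
E
python3 ob.py
```

```text
time: 22.55
tool_pos: [0.5716, -0.2497, 0.109]
orientation: [-0.699, 0.018, -0.027, 0.715]
force: [7.8, 0.3, -4.1]
gripper_width: 0.0455
time: 23.05
tool_pos: [0.5448, -0.2481, 0.1039]
orientation: [-0.699, 0.019, -0.027, 0.715]
force: [3.9, 0.1, -2.2]
gripper_width: 0.0453
[(array([274., 125., 294., 167.]), 0.9), (array([312., 142., 349., 175.]), 0.89), (array([238., 181., 259., 220.]), 0.86), (array([369., 114., 390., 157.]), 0.66), (array([218., 141., 238., 186.]), 0.57)]
[(array([232., 248., 338., 351.]), 0.81), (array([437., 313., 559., 411.]), 0.74), (array([  0., 158.,  17., 180.]), 0.6)]
pos [ 0.5448 -0.2481  0.1034] yaw -3.69 down [ 0.011  0.022 -1.   ] q [-0.58  0.38 -0.03  1.16  0.02 -0.52] w 0.0453 t 23.25
```

```bash
python3 -m jog '[{"dx":0,"dy":0,"dz":0.8,"turn":0,"fingers":35},{"dx":0,"dy":0,"dz":2,"turn":0,"fingers":35},{"dx":-0.3,"dy":0,"dz":3.5,"turn":0,"fingers":35},{"dx":-0.6,"dy":0,"dz":5,"turn":0,"fingers":35},{"dx":-0.9,"dy":0,"dz":6.5,"turn":0.15,"fingers":35}]' >/dev/null
python3 -m jog '[{"dx":0,"dy":1,"dz":0,"turn":0.3,"fingers":35},{"dx":0,"dy":2.5,"dz":0,"turn":0.6,"fingers":35},{"dx":0,"dy":4,"dz":0,"turn":1,"fingers":35},{"dx":0,"dy":5.5,"dz":0,"turn":1.4,"fingers":35},{"dx":0,"dy":7,"dz":0,"turn":1.8,"fingers":35}]' >/dev/null; python3 ob.py
python3 -m jog '[{"dx":0,"dy":1.5,"dz":0,"turn":0,"fingers":35},{"dx":0,"dy":3,"dz":0,"turn":0,"fingers":35},{"dx":0,"dy":4.5,"dz":0,"turn":0.1,"fingers":35},{"dx":0,"dy":6,"dz":0,"turn":0.2,"fingers":35},{"dx":0,"dy":7,"dz":0,"turn":0.2,"fingers":35}]' >/dev/null
python3 -m jog '[{"dx":0,"dy":1,"dz":0,"turn":0,"fingers":35},{"dx":0,"dy":2.5,"dz":0,"turn":0,"fingers":35},{"dx":0,"dy":2.5,"dz":0,"turn":0,"fingers":35},{"dx":0,"dy":2.5,"dz":0,"turn":0,"fingers":35}]' >/dev/null; python3 ob.py
python3 - <<'E'
from h import *
w=camera("wrist"); s=camera("side"); t=camera("top")
for c in("side","top","wrist"):
  for n in("pocket_mid","flat_stake","mushroom_stake","ball_stake"): print(c,n,[(np.round(r["uv"],1).tolist(),round(r["score"],2)) for r in pinpoint(c,n)[:4]])
E
```

```text
pos [ 0.5153 -0.0359  0.2958] yaw 8.07 down [-0.     0.025 -1.   ] q [-0.25  0.19  0.2   1.58  0.02 -0.39] w 0.0451 t 24.25
pos [0.5157 0.2482 0.2954] yaw 9.33 down [-0.001  0.024 -1.   ] q [0.29 0.29 0.32 1.6  0.02 0.13] w 0.045 t 25.15
side pocket_mid [([214.4, 321.8], 0.85)]
side flat_stake [([377.3, 139.4], 0.93), ([227.2, 239.1], 0.77), ([285.2, 148.5], 0.6)]
side mushroom_stake [([194.5, 358.0], 0.94)]
side ball_stake [([230.4, 283.6], 0.83)]
top pocket_mid [([161.1, 216.1], 0.66), ([336.1, 219.4], 0.19)]
top flat_stake [([310.7, 141.2], 0.72), ([281.0, 183.3], 0.66), ([422.4, 247.5], 0.59), ([364.3, 172.6], 0.53)]
top mushroom_stake [([127.3, 220.0], 0.64)]
top ball_stake [([190.7, 212.0], 0.82)]
wrist pocket_mid [([296.4, 224.1], 0.8), ([123.8, 138.4], 0.74)]
wrist flat_stake [([284.6, 287.8], 0.94), ([52.1, 258.4], 0.78)]
wrist mushroom_stake [([354.7, 223.9], 0.56), ([310.5, 109.2], 0.19)]
wrist ball_stake [([232.3, 224.1], 0.62)]
```

```bash
python3 - <<'E'
from h import *
w=camera("wrist"); s=camera("side"); t=camera("top")
for n,u,z in(("mid",(296.4,224.1),.098),("mush",(354.7,223.9),.1006),("ball",(232.3,224.1),.1006),("mouth2",(0,0),0)):
    if z: print("wrist",n,onz(w,u,z).round(4))
P=(.5814,.2744,.098)
print("proj est mid side",proj(s,P),"top",proj(t,P)," d/dx5mm",proj(s,np.add(P,(.005,0,0)))-proj(s,P),"dy5",proj(s,np.add(P,(0,.005,0)))-proj(s,P))
print("side onz mid",onz(s,(214.4,321.8),.098).round(4),"mush",onz(s,(194.5,358),.1006).round(4),"ball",onz(s,(230.4,283.6),.1006).round(4))
p=get_obs()["tool_pos"]; a=np.array([-.4936,-.0799,.866]); piv=p+[0,0,.063]
print("side stake origin pred",proj(s,piv-.057*a),"meas 227.2 239.1; wrist pred",proj(w,piv-.057*a),"meas 284.6 287.8")
for n,c in(("wrist",w),):
  for r in outline_of("wrist","flat_stake")[:1]: print(r["extent"],r["score"])
E
```

```text
wrist mid [0.5811 0.2781 0.098 ]
wrist mush [0.5678 0.357  0.1006]
wrist ball [0.5933 0.1916 0.1006]
proj est mid side [213.53840317 318.59808272] top [159.00662861 216.95561952]  d/dx5mm [-2.27033833 -0.99182139] dy5 [-1.46851466  2.07664511]
side onz mid [0.5762 0.2796 0.098 ] mush [0.5665 0.3571 0.1006] ball [0.5944 0.1919 0.1006]
side stake origin pred [225.61649395 236.68994817] meas 227.2 239.1; wrist pred [286.37777405 286.19344041] meas 284.6 287.8
[0.0, 248.8, 82.0, 297.2] 0.82
```

```bash
python3 -m jog '[{"dx":0.07,"dy":0.5,"dz":-1,"turn":0,"fingers":35},{"dx":0.07,"dy":0.5,"dz":-2.5,"turn":0,"fingers":35},{"dx":0.07,"dy":0.5,"dz":-4,"turn":0,"fingers":35},{"dx":0.07,"dy":0.5,"dz":-4.9,"turn":0,"fingers":35},{"dx":0.07,"dy":0.5,"dz":-4.9,"turn":0,"fingers":35}]'; python3 ob.py
python3 -m jog '[{"dx":0.15,"dy":0.02,"dz":-0.26,"turn":0,"fingers":35},{"dx":0.3,"dy":0.05,"dz":-0.52,"turn":0,"fingers":35},{"dx":0.45,"dy":0.07,"dz":-0.78,"turn":0,"fingers":35}]'; python3 -m jog '[{"dx":0.15,"dy":0.02,"dz":-0.26,"turn":0,"fingers":35},{"dx":0.3,"dy":0.05,"dz":-0.52,"turn":0,"fingers":35},{"dx":0.3,"dy":0.05,"dz":-0.52,"turn":0,"fingers":35}]'; python3 ob.py
```

```text
time: 26.6
tool_pos: [0.5165, 0.262, 0.1452]
orientation: [-0.696, -0.056, 0.058, 0.713]
force: [0.1, 0.1, -6.0]
gripper_width: 0.0452
pos [0.5165 0.262  0.1452] yaw 9.21 down [-0.005  0.023 -1.   ] q [ 0.31  0.32 -0.01  1.24  0.02  0.15] w 0.0452 t 26.6
time: 26.9
tool_pos: [0.5338, 0.2651, 0.1266]
orientation: [-0.696, -0.059, 0.054, 0.714]
force: [0.2, -0.3, -6.6]
gripper_width: 0.0451
time: 27.2
tool_pos: [0.5414, 0.2661, 0.1087]
orientation: [-0.696, -0.057, 0.056, 0.714]
force: [-0.5, 0.3, -5.6]
gripper_width: 0.0455
pos [0.5414 0.2661 0.1087] yaw 9.2 down [ 0.     0.025 -1.   ] q [ 0.3   0.38 -0.02  1.17  0.02  0.14] w 0.0455 t 27.2
```

```bash
python3 -m jog '[{"dx":0.1,"dy":0.03,"dz":-0.18,"turn":0,"fingers":35},{"dx":0.2,"dy":0.06,"dz":-0.35,"turn":0,"fingers":35},{"dx":0.2,"dy":0.06,"dz":-0.35,"turn":0,"fingers":35}]';python3 -m jog '[{"dx":0.06,"dy":0.03,"dz":-0.11,"turn":0,"fingers":35},{"dx":0.12,"dy":0.05,"dz":-0.22,"turn":0,"fingers":35},{"dx":0.12,"dy":0.05,"dz":-0.22,"turn":0,"fingers":35}]'; python3 ob.py
```

```text
time: 27.5
tool_pos: [0.5478, 0.2682, 0.099]
orientation: [-0.696, -0.058, 0.055, 0.714]
force: [1.5, 0.6, -6.2]
gripper_width: 0.0451
time: 27.8
tool_pos: [0.5502, 0.2687, 0.0937]
orientation: [-0.696, -0.058, 0.055, 0.713]
force: [-8.0, -4.9, 2.5]
gripper_width: 0.0449
pos [0.5502 0.2687 0.0937] yaw 9.18 down [ 0.001  0.024 -1.   ] q [ 0.3   0.4  -0.03  1.14  0.02  0.14] w 0.0449 t 27.8
```

```bash
python3 -m jog '[{"dx":-0.03,"dy":-0.05,"dz":-0.06,"turn":0,"fingers":35},{"dx":-0.03,"dy":-0.05,"dz":-0.12,"turn":0,"fingers":35}]';python3 -m jog '[{"dx":0.02,"dy":0,"dz":-0.07,"turn":0,"fingers":35},{"dx":0.04,"dy":0,"dz":-0.14,"turn":0,"fingers":35}]'
```

```text
time: 28.0
tool_pos: [0.5503, 0.2686, 0.0928]
orientation: [-0.695, -0.06, 0.054, 0.714]
force: [-14.1, -0.9, 28.8]
gripper_width: 0.045
time: 28.2
tool_pos: [0.5504, 0.2696, 0.0903]
orientation: [-0.695, -0.06, 0.055, 0.715]
force: [-25.3, 1.9, 44.3]
gripper_width: 0.0452
```

```bash
python3 -m jog '[{"dx":0,"dy":0,"dz":0,"turn":0,"fingers":56},{"dx":0,"dy":0,"dz":0,"turn":0,"fingers":56},{"dx":0,"dy":0,"dz":0,"turn":0,"fingers":56}]';  python3 -m jog '[{"dx":0,"dy":0,"dz":0.3,"turn":0,"fingers":56},{"dx":0,"dy":0,"dz":1,"turn":0,"fingers":56},{"dx":-0.6,"dy":0,"dz":2.2,"turn":0,"fingers":56},{"dx":-1.2,"dy":0,"dz":3.5,"turn":0,"fingers":56},{"dx":-2,"dy":0,"dz":5,"turn":0,"fingers":56}]'; python3 ob.py
python3 - <<'E'
from h import *
w=camera("wrist"); s=camera("side"); save(w,"p1.png"); 
a=np.array([-.4936,-.0799,.866]); row=np.array([-.160,.987,0])
mid=np.array([.5805,.2744,.1006])
for c,cn in((s,"side"),(w,"wrist")):
    print(cn,"home pred",proj(c,mid).round(1),"8mm out",proj(c,mid+.008*a).round(1),[(np.round(r["uv"],1).tolist(),round(r["score"],2)) for r in pinpoint(cn,"flat_stake")[:4]])
    for d,n in((.084,"mushroom_stake"),(-.084,"ball_stake")): print("  ",n,proj(c,mid+d*row).round(1),[(np.round(r["uv"],1).tolist(),round(r["score"],2)) for r in pinpoint(cn,n)[:1]])
    top=mid+.067*a; print("  head top corners pred",[proj(c,top+i*.023*row+j*.023*np.array([.855,.138,.5])).round(1).tolist() for i,j in((1,1),(1,-1),(-1,-1),(-1,1))])
a=cv2.resize(w["image"][130:410,140:420],(480,480),interpolation=cv2.INTER_CUBIC); b=cv2.resize(s["image"][230:400,160:280],(318,480)[:2],interpolation=cv2.INTER_CUBIC)
cv2.imwrite("pics/p2.png",np.hstack([a,b])[:,:,::-1])
E
```

```text
time: 28.5
tool_pos: [0.5516, 0.2682, 0.0855]
orientation: [-0.696, -0.058, 0.055, 0.714]
force: [-1.0, -0.6, 0.6]
gripper_width: 0.0563
time: 29.0
tool_pos: [0.4912, 0.2677, 0.2353]
orientation: [-0.696, -0.057, 0.056, 0.714]
force: [0.1, 0.3, 0.7]
gripper_width: 0.056
pos [0.4912 0.2677 0.2353] yaw 9.17 down [ 0.     0.025 -1.   ] q [0.33 0.26 0.13 1.43 0.02 0.17] w 0.056 t 29.0
side home pred [213.8 318. ] 8mm out [215.4 316.3] [([376.9, 135.4], 0.95), ([283.4, 149.4], 0.81), ([213.8, 316.3], 0.59)]
   mushroom_stake [194.2 358. ] [([194.7, 356.6], 0.92)]
   ball_stake [230.7 283.5] [([231.6, 278.6], 0.79)]
  head top corners pred [[211.0, 307.3], [234.0, 320.8], [243.4, 299.7], [221.5, 286.6]]
wrist home pred [276.4 260.2] 8mm out [276.3 260. ] [([277.1, 261.8], 0.83), ([8.3, 294.2], 0.75)]
   mushroom_stake [346.4 259.4] [([346.5, 258.1], 0.71)]
   ball_stake [205.5 261. ] [([206.1, 260.5], 0.97)]
  head top corners pred [[299.9, 282.2], [298.9, 234.3], [252.3, 234.7], [251.8, 282.8]]
```

```bash
python3 - <<'E'
from h import *
s=camera("side"); t=camera("top"); w=camera("wrist")
a=np.array([-.4936,-.0799,.866]); row=np.array([-.160,.987,0]); xx=np.cross(row,a)
mid=np.array([.5805,.2744,.1006])
for cn,c in(("side",s),("top",t),("wrist",w)):
    for d in (-.002,.002,.006,.010):
        pts=np.array([proj(c,mid+(z+d)*a+i*.023*row+j*.023*xx) for z in(.047,.067) for i in(1,-1) for j in(1,-1)])
        print(cn,d,"head",np.r_[pts.min(0),pts.max(0)].round(1))
    for r in outline_of(cn,"flat_stake")[:5]:
        e=np.array(r["extent"]); print("    ",e.round(1),round(r["score"],2))
E
```

```text
side -0.002 head [206.5 287.1 243.  325.5]
side 0.002 head [207.3 286.1 243.9 324.6]
side 0.006 head [208.1 285.1 244.8 323.8]
side 0.01 head [209.  284.2 245.7 322.9]
     [369.9 116.5 389.3 157.9] 0.95
     [279.  125.  292.1 168. ] 0.92
     [205.1 290.1 244.5 328.9] 0.56
     [222.8 264.9 257.5 291.6] 0.52
top -0.002 head [143.9 213.5 165.8 234. ]
top 0.002 head [143.6 214.  165.6 234.5]
top 0.006 head [143.3 214.5 165.4 235. ]
top 0.01 head [142.9 214.9 165.1 235.6]
     [273.7 169.4 288.6 188.9] 0.85
     [410.3 237.6 439.3 256.3] 0.83
     [147.2 209.6 166.3 233. ] 0.78
     [305.9 124.1 324.3 148.8] 0.74
     [360.2 156.5 380.2 183.2] 0.69
wrist -0.002 head [251.7 235.  299.9 283.6]
wrist 0.002 head [251.3 234.5 300.2 283.8]
wrist 0.006 head [250.9 234.  300.5 284. ]
wrist 0.01 head [250.5 233.5 300.8 284.2]
     [252.5 237.3 300.8 285.3] 0.87
     [  6.9 289.3  33.  309.3] 0.65
```

View pics/p2.png

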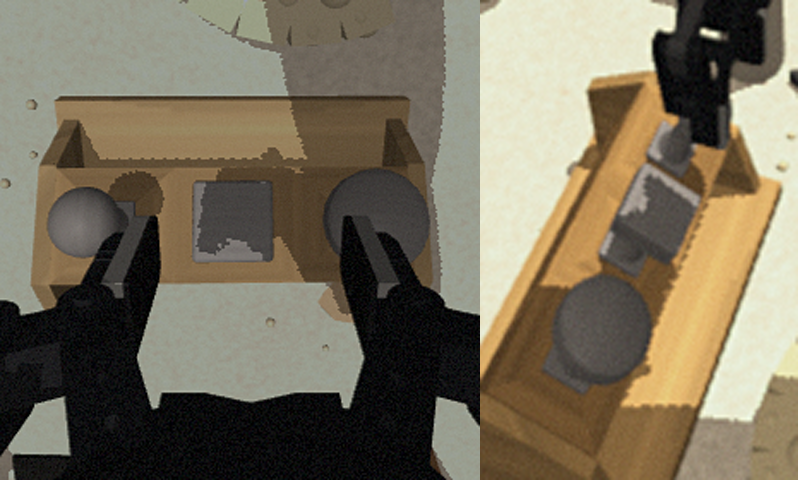

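Picture: flat stake's head sits square between ball and mushroom (crop (232,220)), collar flush like the others; extents match "home" in all three cameras. Now the mushroom (round domed head, crop (376,215)), the only round 60 mm head.

```bash
python3 -m jog '[{"dx":0.5,"dy":1.3,"dz":0.3,"turn":0,"fingers":73},{"dx":1.2,"dy":2.9,"dz":0.3,"turn":0,"fingers":73},{"dx":1.6,"dy":2.9,"dz":0,"turn":0,"fingers":73},{"dx":1.6,"dy":2.9,"dz":-0.8,"turn":0,"fingers":73},{"dx":1.6,"dy":2.9,"dz":-0.8,"turn":0,"fingers":73}]'; python3 ob.py
python3 - <<'E'
from h import *
w=camera("wrist")
a=np.array([-.4936,-.0799,.866])
o=np.array([.5671,.3573,.1006])
print("pred origin",proj(w,o),[np.round(r["uv"],1) for r in pinpoint("wrist","mushroom_stake")[:1]],"head c",proj(w,o+.06*a),[np.round(r["extent"],1) for r in look_for("wrist","mushroom_stake")[:1]])
E
```

```text
time: 30.2
tool_pos: [0.5387, 0.3545, 0.2066]
orientation: [-0.697, -0.056, 0.057, 0.713]
force: [0.1, 0.3, 0.1]
gripper_width: 0.0725
pos [0.5387 0.3545 0.2066] yaw 9.22 down [-0.004  0.023 -1.   ] q [0.44 0.42 0.29 1.44 0.02 0.28] w 0.0725 t 30.2
pred origin [281.58328143 221.49653313] [array([280.4, 220.6])] head c [282.1232696  209.87306187] [array([244.6, 175.2, 317.9, 245.9])]
```

```bash
python3 -m jog '[{"dx":0,"dy":0,"dz":-1,"turn":0,"fingers":73},{"dx":0,"dy":0,"dz":-2,"turn":0,"fingers":73},{"dx":0,"dy":0,"dz":-3,"turn":0,"fingers":73},{"dx":0,"dy":0,"dz":-3.95,"turn":0,"fingers":73},{"dx":0,"dy":0,"dz":-3.95,"turn":0,"fingers":73}]';python3 -m jog '[{"dx":0,"dy":0,"dz":0,"turn":0,"fingers":64},{"dx":0,"dy":0,"dz":0,"turn":0,"fingers":58},{"dx":0,"dy":0,"dz":0,"turn":0,"fingers":50},{"dx":0,"dy":0,"dz":0,"turn":0,"fingers":50},{"dx":0,"dy":0,"dz":0,"turn":0,"fingers":50}]'; python3 ob.py
```

```text
time: 30.85
tool_pos: [0.5382, 0.354, 0.0897]
orientation: [-0.696, -0.056, 0.057, 0.713]
force: [-0.8, -0.5, -1.2]
gripper_width: 0.0733
time: 31.35
tool_pos: [0.5408, 0.354, 0.0948]
orientation: [-0.696, -0.059, 0.054, 0.713]
force: [-1.4, -7.4, 2.7]
gripper_width: 0.0583
pos [0.5408 0.354  0.0948] yaw 9.16 down [ 0.005  0.025 -1.   ] q [0.44 0.45 0.06 1.17 0.02 0.28] w 0.0583 t 31.35
```

```bash
python3 -m jog '[{"dx":-0.06,"dy":-0.04,"dz":0.1,"turn":0,"fingers":50},{"dx":-0.15,"dy":-0.05,"dz":0.26,"turn":0,"fingers":50},{"dx":-0.3,"dy":-0.07,"dz":0.52,"turn":0,"fingers":50},{"dx":-0.5,"dy":-0.1,"dz":0.87,"turn":0,"fingers":50},{"dx":-0.5,"dy":-0.1,"dz":0.87,"turn":0,"fingers":50}]'; python3 ob.py
```

```text
time: 31.85
tool_pos: [0.5243, 0.3525, 0.1202]
orientation: [-0.695, -0.059, 0.055, 0.714]
force: [-0.6, 0.4, -3.9]
gripper_width: 0.0582
pos [0.5243 0.3525 0.1202] yaw 9.25 down [ 0.004  0.027 -1.   ] q [0.45 0.41 0.07 1.21 0.02 0.29] w 0.0582 t 31.85
```

```bash
python3 -m jog '[{"dx":-0.25,"dy":-0.04,"dz":0.44,"turn":0,"fingers":50},{"dx":-0.5,"dy":-0.08,"dz":0.88,"turn":0,"fingers":50},{"dx":-0.8,"dy":-0.13,"dz":1.5,"turn":0,"fingers":50},{"dx":-0.8,"dy":-0.13,"dz":3,"turn":0,"fingers":50},{"dx":-0.8,"dy":-0.13,"dz":4.5,"turn":0,"fingers":50}]'>/dev/null; python3 -m jog '[{"dx":0,"dy":0,"dz":1,"turn":0,"fingers":50},{"dx":0,"dy":0,"dz":1.2,"turn":0,"fingers":50},{"dx":0,"dy":0,"dz":1.2,"turn":0,"fingers":50}]'; python3 ob.py
python3 - <<'E'
from h import *
s=camera("side");w=camera("wrist");t=camera("top")
p=get_obs()["tool_pos"]; 
row=np.array([-.160,.987,0]); piv=p+[0,-.0016,.063]
for ang in (10,20,30,40,50):
    g=np.radians(ang); a=np.array([-np.sin(g)*.987,-np.sin(g)*.16,np.cos(g)])
    print(ang,"side o",proj(s,piv-.056*a).round(1),"top o",proj(t,piv-.056*a).round(1),"tip s",proj(s,piv-.116*a).round(1))
for c in("side","top"): print(c,[(np.round(r["uv"],1).tolist(),round(r["score"],2)) for r in pinpoint(c,"mushroom_stake")[:2]],[np.round(r["extent"]) for r in look_for(c,"mushroom_stake")[:2]])
for n in("flat_stake","ball_stake"): print(n,[np.round(r["uv"],1).tolist() for r in pinpoint("side",n)[:4]])
E
```

```text
time: 32.65
tool_pos: [0.5006, 0.3483, 0.2896]
orientation: [-0.696, -0.059, 0.055, 0.714]
force: [0.3, 0.9, -5.5]
gripper_width: 0.0578
pos [0.5006 0.3483 0.2896] yaw 9.22 down [ 0.003  0.026 -1.   ] q [0.46 0.35 0.4  1.6  0.02 0.3 ] w 0.0578 t 32.65
10 side o [212.2 296.5] top o [103.5 231.3] tip s [210.4 319.2]
20 side o [205.7 293.8] top o [102.8 227.2] tip s [197.9 314. ]
30 side o [199.5 290.5] top o [101.8 223.3] tip s [185.7 307.7]
40 side o [193.6 286.6] top o [100.6 219.6] tip s [174.3 300.3]
50 side o [188.3 282.3] top o [ 99.2 216.2] tip s [163.7 292.1]
side [([201.5, 296.2], 0.65)] [array([184., 254., 240., 312.])]
top [([160.5, 216.0], 0.7), ([102.7, 224.0], 0.48)] [array([ 83., 217., 108., 246.])]
flat_stake [[213.4, 318.1], [377.7, 136.9], [251.9, 207.8], [284.6, 147.8]]
ball_stake [[231.2, 283.5]]
```

```bash
python3 -m jog '[{"dx":0,"dy":-0.8,"dz":0.2,"turn":-0.2,"fingers":50},{"dx":0,"dy":-2.2,"dz":0.3,"turn":-0.4,"fingers":50},{"dx":0,"dy":-3.7,"dz":0.3,"turn":-0.6,"fingers":50},{"dx":0.2,"dy":-5.2,"dz":0.3,"turn":-0.8,"fingers":50},{"dx":0.3,"dy":-6.7,"dz":0.3,"turn":-1,"fingers":50}]' >/dev/null
python3 -m jog '[{"dx":0,"dy":-1.5,"dz":0,"turn":-0.2,"fingers":50},{"dx":0.2,"dy":-3,"dz":0,"turn":-0.4,"fingers":50},{"dx":0.4,"dy":-4.5,"dz":0,"turn":-0.6,"fingers":50},{"dx":0.6,"dy":-6,"dz":0,"turn":-0.8,"fingers":50},{"dx":0.8,"dy":-7.5,"dz":0,"turn":-1.08,"fingers":50}]' >/dev/null
python3 -m jog '[{"dx":0.2,"dy":-1.5,"dz":0,"turn":0,"fingers":50},{"dx":0.4,"dy":-3,"dz":0,"turn":0,"fingers":50},{"dx":0.4,"dy":-4.5,"dz":0,"turn":0,"fingers":50},{"dx":0.4,"dy":-5.5,"dz":0,"turn":0,"fingers":50},{"dx":0.4,"dy":-5.5,"dz":0,"turn":0,"fingers":50}]'; python3 ob.py
```

```text
time: 34.6
tool_pos: [0.5454, -0.2469, 0.2964]
orientation: [-0.698, 0.02, -0.023, 0.715]
force: [0.1, 0.4, -5.0]
gripper_width: 0.0579
pos [ 0.5454 -0.2469  0.2964] yaw -3.51 down [ 0.006  0.025 -1.   ] q [-0.58  0.35  0.41  1.64  0.02 -0.52] w 0.0579 t 34.6
```

```bash
python3 -m jog '[{"dx":0,"dy":-0.05,"dz":-1.2,"turn":0,"fingers":50},{"dx":0,"dy":-0.05,"dz":-2.7,"turn":0,"fingers":50},{"dx":0,"dy":-0.05,"dz":-4.2,"turn":0,"fingers":50},{"dx":0,"dy":-0.05,"dz":-5,"turn":0,"fingers":50},{"dx":0,"dy":-0.05,"dz":-5,"turn":0,"fingers":50}]'; python3 ob.py
python3 - <<'E'
from h import *
s=camera("side");t=camera("top")
p=get_obs()["tool_pos"]; 
for zp in(.056,.063):
  for ang in (25,30,35):
    g=np.radians(ang); a=np.array([-np.sin(g),.06*np.sin(g),np.cos(g)]); piv=p+[0,-.0016,.063]
    print(zp,ang,"o",proj(s,piv-zp*a).round(1),"tip",proj(s,piv-(zp+.06)*a).round(1),"tipxyz",(piv-(zp+.06)*a).round(3))
print("mouth",proj(s,(.596,-.2505,.08)).round(1))
for n in("mushroom_stake","holder_mouth"): print(n,[(np.round(r["uv"],1).tolist(),round(r["score"],2)) for r in pinpoint("side",n)[:2]],[np.round(r["extent"]) for r in look_for("side",n)[:2]] if n[0]=="m" else "")
E
```

```text
time: 35.1
tool_pos: [0.5439, -0.2425, 0.1444]
orientation: [-0.697, 0.02, -0.02, 0.717]
force: [-0.6, 0.5, -5.2]
gripper_width: 0.0576
pos [ 0.5439 -0.2425  0.1444] yaw -3.25 down [ 0.002  0.028 -1.   ] q [-0.57  0.36  0.05  1.27  0.02 -0.52] w 0.0576 t 35.1
0.056 25 o [325.4 149.3] tip [315.6 163.9] tipxyz [ 0.595 -0.249  0.107]
0.056 30 o [323.9 148.1] tip [312.6 161.5] tipxyz [ 0.604 -0.249  0.111]
0.056 35 o [322.5 146.8] tip [309.8 158.9] tipxyz [ 0.613 -0.25   0.117]
0.063 25 o [324.2 151.1] tip [314.5 165.5] tipxyz [ 0.598 -0.249  0.1  ]
0.063 30 o [322.6 149.7] tip [311.3 163. ] tipxyz [ 0.607 -0.249  0.105]
0.063 35 o [321.  148.3] tip [308.4 160.3] tipxyz [ 0.617 -0.25   0.111]
mouth [315.1 171.5]
mushroom_stake [([326.4, 151.8], 0.6)] [array([313., 132., 348., 164.]), array([223., 258., 258., 292.])]
holder_mouth [([313.7, 172.8], 0.88)]
```

```bash
python3 -m jog '[{"dx":0,"dy":0,"dz":0,"turn":0,"fingers":50}]'; python3 -m jog '[{"dx":0.05,"dy":-0.05,"dz":-0.4,"turn":0,"fingers":50},{"dx":0.05,"dy":-0.05,"dz":-0.8,"turn":0,"fingers":50},{"dx":0.05,"dy":-0.05,"dz":-1,"turn":0,"fingers":50},{"dx":0.05,"dy":-0.05,"dz":-1,"turn":0,"fingers":50}]'; python3 ob.py
```

```text
time: 35.45
tool_pos: [0.5464, -0.2447, 0.1495]
orientation: [-0.698, 0.017, -0.023, 0.715]
force: [-0.5, -1.1, -5.1]
gripper_width: 0.0577
time: 35.85
tool_pos: [0.5464, -0.2454, 0.1162]
orientation: [-0.697, 0.019, -0.022, 0.716]
force: [1.0, -0.4, -4.9]
gripper_width: 0.0581
pos [ 0.5464 -0.2454  0.1162] yaw -3.28 down [ 0.005  0.026 -1.   ] q [-0.58  0.38 -0.    1.2   0.02 -0.52] w 0.0581 t 35.85
```

```bash
python3 -m jog '[{"dx":0,"dy":-0.08,"dz":-0.12,"turn":0,"fingers":50},{"dx":0,"dy":-0.08,"dz":-0.24,"turn":0,"fingers":50}]'; python3 -m jog '[{"dx":0.2,"dy":-0.02,"dz":0.04,"turn":0,"fingers":50},{"dx":0.45,"dy":-0.03,"dz":0.1,"turn":0,"fingers":50},{"dx":0.7,"dy":-0.05,"dz":0.15,"turn":0,"fingers":50}]';python3 -m jog '[{"dx":0.3,"dy":-0.02,"dz":0.04,"turn":0,"fingers":50},{"dx":0.6,"dy":-0.03,"dz":0.06,"turn":0,"fingers":50},{"dx":0.9,"dy":-0.04,"dz":0.06,"turn":0,"fingers":50},{"dx":1.05,"dy":-0.05,"dz":0.06,"turn":0,"fingers":50}]'; python3 ob.py
```

```text
time: 36.05
tool_pos: [0.5474, -0.2487, 0.1107]
orientation: [-0.698, 0.018, -0.023, 0.715]
force: [-0.4, -0.1, -4.7]
gripper_width: 0.0582
time: 36.35
tool_pos: [0.5679, -0.2498, 0.1156]
orientation: [-0.698, 0.018, -0.022, 0.715]
force: [-5.2, 0.1, -0.3]
gripper_width: 0.0579
time: 36.75
tool_pos: [0.6006, -0.2512, 0.1168]
orientation: [-0.698, 0.018, -0.022, 0.716]
force: [-4.2, 1.0, -2.6]
gripper_width: 0.0582
pos [ 0.6006 -0.2512  0.1168] yaw -3.25 down [ 0.007  0.025 -1.   ] q [-0.54  0.46  0.14  1.25  0.02 -0.48] w 0.0582 t 36.75
```

```bash
python3 -m jog '[{"dx":0.1,"dy":0,"dz":-0.15,"turn":0,"fingers":50},{"dx":0.1,"dy":0,"dz":-0.3,"turn":0,"fingers":50}]'; python3 -m jog '[{"dx":0,"dy":0,"dz":-0.15,"turn":0,"fingers":50},{"dx":0,"dy":0,"dz":-0.3,"turn":0,"fingers":50}]';python3 -m jog '[{"dx":0,"dy":0,"dz":-0.12,"turn":0,"fingers":50},{"dx":0,"dy":0,"dz":-0.24,"turn":0,"fingers":50}]'; python3 ob.py
python3 - <<'E'
from h import *
s=camera("side");t=camera("top");w=camera("wrist")
for c in("side","wrist"): print(c,[(np.round(r["uv"],1).tolist(),round(r["score"],2)) for r in pinpoint(c,"mushroom_stake")[:2]],[np.round(r["extent"]) for r in look_for(c,"mushroom_stake")[:2]])
for d in (0,.01,.02): print(d,"side o",proj(s,(.596,-.2508,.083+d)).round(1),"headtop",proj(s,(.596,-.2508,.158+d)).round(1),"wr o",proj(w,(.596,-.2508,.083+d)).round(1))
E
```

```text
time: 36.95
tool_pos: [0.6029, -0.2511, 0.1074]
orientation: [-0.698, 0.018, -0.022, 0.716]
force: [-3.5, -0.4, -1.8]
gripper_width: 0.0582
time: 37.15
tool_pos: [0.6023, -0.2511, 0.0984]
orientation: [-0.698, 0.018, -0.022, 0.716]
force: [-4.2, -0.5, -1.3]
gripper_width: 0.058
time: 37.35
tool_pos: [0.6025, -0.2512, 0.0915]
orientation: [-0.698, 0.018, -0.023, 0.716]
force: [-4.6, 0.5, -2.3]
gripper_width: 0.0577
pos [ 0.6025 -0.2512  0.0915] yaw -3.28 down [ 0.007  0.025 -1.   ] q [-0.54  0.48  0.1   1.2   0.02 -0.48] w 0.0577 t 37.35
side [([313.9, 166.4], 0.86), ([213.7, 321.9], 0.61)] [array([309., 140., 328., 176.])]
wrist [([280.7, 226.4], 0.75), ([276.7, 0.6], 0.63)] [array([222., 203., 346., 335.])]
0 side o [315.2 170.5] headtop [316.4 147.1] wr o [285.4 224.3]
0.01 side o [315.3 167.5] headtop [316.6 143.9] wr o [285.8 230. ]
0.02 side o [315.5 164.5] headtop [316.8 140.5] wr o [286.2 236.1]
```

```bash
python3 -m jog '[{"dx":0,"dy":0,"dz":-0.1,"turn":0,"fingers":50},{"dx":0,"dy":0,"dz":-0.2,"turn":0,"fingers":50}]';python3 -m jog '[{"dx":0,"dy":0,"dz":-0.07,"turn":0,"fingers":50},{"dx":0,"dy":0,"dz":-0.14,"turn":0,"fingers":50}]'; python3 -m jog '[{"dx":0,"dy":0,"dz":-0.05,"turn":0,"fingers":50},{"dx":0,"dy":0,"dz":-0.1,"turn":0,"fingers":50}]'
```

```text
time: 37.9
tool_pos: [0.6031, -0.2511, 0.0862]
orientation: [-0.698, 0.017, -0.023, 0.716]
force: [-3.6, 3.2, -0.1]
gripper_width: 0.0583
time: 38.1
tool_pos: [0.6037, -0.2509, 0.0844]
orientation: [-0.698, 0.016, -0.024, 0.715]
force: [-8.2, 8.3, 28.9]
gripper_width: 0.0581
time: 38.3
tool_pos: [0.6041, -0.2509, 0.0836]
orientation: [-0.699, 0.015, -0.025, 0.715]
force: [-2.4, 11.3, 18.6]
gripper_width: 0.058
```

```bash
python3 -m jog '[{"dx":0,"dy":0.02,"dz":0.03,"turn":0,"fingers":60},{"dx":0,"dy":0.02,"dz":0.03,"turn":0,"fingers":70},{"dx":0,"dy":0.02,"dz":0.03,"turn":0,"fingers":70},{"dx":0,"dy":0.02,"dz":0.03,"turn":0,"fingers":70}]';python3 -m jog '[{"dx":0,"dy":0,"dz":0.5,"turn":0,"fingers":70},{"dx":0,"dy":0,"dz":1.5,"turn":0,"fingers":70},{"dx":0,"dy":0,"dz":3,"turn":0,"fingers":70},{"dx":-1,"dy":0,"dz":4,"turn":0,"fingers":70},{"dx":-1,"dy":0,"dz":4,"turn":0,"fingers":70}]'; python3 ob.py
python3 - <<'E'
from h import *
s=camera("side");w=camera("wrist"); save(w,"m1.png");save(s,"m2.png")
o=np.array([.596,-.2508,.083])
def ext(c,d,tx=0,ty=0):
    k=np.linspace(0,2*np.pi,60); ax=np.array([tx,ty,1.]);ax/=np.linalg.norm(ax)
    P=[proj(c,o+ax*(z+d)+[r*np.cos(q),r*np.sin(q),0]) for z,r in((.049,.03),(.064,.03),(.07,.02),(.075,.001)) for q in k]; P=np.array(P)
    return np.r_[P.min(0),P.max(0)].round(1)
for c,cn in((s,"side"),(w,"wrist")):
    for d in(0,.005,.01): print(cn,d,"o",proj(c,o+[0,0,d]).round(1),"head",ext(c,d))
    print("  tilt+.1x",ext(c,0,.1),"tilt+.1y",ext(c,0,0,.1))
    print(cn,[(np.round(r["uv"],1).tolist(),round(r["score"],2)) for r in pinpoint(cn,"mushroom_stake")[:2]],[np.round(r["extent"],1) for r in outline_of(cn,"mushroom_stake")[:2]])
    print("  mouth",proj(c,(.596,-.2508,.08)).round(1),[(np.round(r["uv"],1).tolist(),round(r["score"],2)) for r in pinpoint(cn,"holder_mouth")[:2]])
E
```

```text
time: 38.7
tool_pos: [0.6031, -0.2509, 0.0795]
orientation: [-0.698, 0.018, -0.023, 0.715]
force: [0.5, 0.5, -0.4]
gripper_width: 0.0698
time: 39.2
tool_pos: [0.5725, -0.2517, 0.2046]
orientation: [-0.699, 0.016, -0.025, 0.714]
force: [0.4, -0.2, 0.1]
gripper_width: 0.07
pos [ 0.5725 -0.2517  0.2046] yaw -3.29 down [ 0.013  0.021 -1.   ] q [-0.56  0.39  0.24  1.42  0.02 -0.5 ] w 0.07 t 39.2
side 0 o [315.2 170.5] head [304.5 144.3 327.8 162.1]
side 0.005 o [315.3 169. ] head [304.6 142.7 327.9 160.5]
side 0.01 o [315.3 167.5] head [304.6 141.1 328.  158.9]
  tilt+.1x [302.5 143.9 325.7 161.7] tilt+.1y [303.7 145.7 326.9 163.2]
side [([314.9, 170.3], 0.73)] [array([308.4, 147.4, 327.6, 172.4]), array([135.3, 253.9, 276.4, 420. ])]
  mouth [315.1 171.4] [([314.7, 173.3], 0.8)]
wrist 0 o [285.  211.3] head [251.8 197.6 320.9 266.2]
wrist 0.005 o [285.  212.9] head [251.3 199.2 321.7 269. ]
wrist 0.01 o [285.1 214.5] head [250.8 200.9 322.5 272. ]
  tilt+.1x [252.6 202.7 321.  272.2] tilt+.1y [258.6 197.1 328.2 265.6]
wrist [([283.9, 205.9], 0.97)] [array([254.3, 196.1, 316.8, 265.6])]
  mouth [284.9 210.4] [([287.3, 211.0], 0.61)]
```

Mushroom's extents match upright and fully home in both cameras; gripper is clear. One last numeric check, then hand in.

```bash
python3 - <<'E'
from h import *
s=camera("side"); mid=np.array([.5805,.2744,.1006])
print("flat pred",proj(s,mid).round(1))
for n in("flat_stake","ball_stake","mushroom_stake"): print(n,[np.round(r["uv"],1).tolist() for r in pinpoint("side",n)[:4]])
print([np.round(r["extent"],1).tolist() for r in outline_of("side","flat_stake")[:5]])
print(get_obs()["time"]); sign_off()
E
```

```text
flat pred [213.8 318. ]
flat_stake [[375.0, 138.7], [212.8, 317.2], [253.4, 204.7], [226.4, 169.8]]
ball_stake [[228.3, 281.2]]
mushroom_stake [[318.4, 172.2], [326.0, 166.5], [214.3, 320.3]]
[[239.4, 182.1, 257.4, 219.6], [215.5, 143.0, 236.8, 183.7], [371.4, 114.3, 390.5, 155.6], [205.6, 288.2, 244.8, 327.4], [275.0, 125.0, 293.2, 166.8]]
39.85
the job is handed in; nothing more can be done
```

I put the flat stake in the rack's middle pocket and the mushroom stake in the holder, then handed the job in at 39.9 s of the 72 s allowed. The tool can only stay vertical, so I tilted each stake in the grip by levering it gently against the holder's hole, at 4–8 N. Sign-off gives no verdict, so what follows is from my own checks.

**Last checks that agreed:**
- **Flat stake:** its position was within about 1.5 px of the fully home prediction in the side picture. Right after release its head extents were within a few pixels in all three cameras, though the top and side views were 3–4 px off at some edges.
- **Mushroom stake:** right after release, its side-view position and wrist-view head extents fitted upright and fully home.
- **Ball stake:** it was seen within about 3 px of its starting place.
- **Bystanders:** I saw no sign that any was touched, but I did not measure them again at the end.

**What went wrong or disagreed:**
- **First grasp:** the first grasp closed on nothing. The finger tips sat about 45 mm short of the reported tool point, so I corrected by eye and by grip width.
- **Wrist turn:** joint 6 hit its stop, and my first turn went the wrong way and tilted the tool by up to about 29°. I recovered, but it kept a tilt of about 1.5°.
- **Noisy last readings:** the wrist network put the mushroom's origin about 5 px off the prediction. Its final side reading was about 3.5 px off, after an earlier one within 0.3 px.
- **Seating force:** I felt about 50 N while seating the flat stake and up to about 30 N for the mushroom, just before letting each go.

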